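Press a tuner bushing home with a locking bench clamp

ROBOT

A 7-joint arm with a two-finger parallel gripper is mounted at the origin on the work surface. World frame = base frame: x ahead of the robot, y to its left, z up, the work surface at z = 0. Lengths are in m, angles in rad, forces in N, time in s.
With the tool pointing down it reaches from about 0.4 to 0.9 m from the base axis. Payload 5.6 kg.
Tool frame: the origin (TCP) lies at the very end of the fingers, on their centre line; the grasp point (between the pads) lies grip_point_offset behind it (grip_point_offset is the distance from the TCP to the grasp point, in m); z points along the fingers, x is the direction in which the jaws open and shut, and the axes are right-handed (so a half turn about z gives the same grasp; the last joint's range is limited). The gripper opens to 92 mm and grips with 3 to 60 N. Pads are 20 mm wide; open, the fingers measure 128 mm over their backs; the gripper's body (75 mm by 189 mm) begins 69 mm behind the grasp point.
Start: joints at [-1.288, 0.468, -0.012, 1.603, 0.006, 1.071, -0.056], TCP at [0.208, 0.616, 0.215] pointing down, gripper open.
Joint ranges: [-2.53, 2.53], [-0.31, 2.02], [-1.57, 1.55], [0.28, 2.44], [-1.29, 4.43], [0.15, 1.84], [-2.92, 2.92]. Speed limits (rad/s): [2.57, 2.57, 3.14, 3.14, 3.14, 3.14, 3.14].

INTERFACE

Orientations are given as a rotation vector (axis times angle).
In Python, from station import * gives the robot as it stands.
- The arm moves only by the shell command python3 -m pendant 'ROWS'. ROWS is JSON, a list of rows, each a list of 3 entries, a list of its own where there are three numbers: the shift along the tool's x, y, z in m, then the turn, a rotation vector about the tool's x, y, z in rad, then the opening, from 0 (shut) to 1 (fully open). In form: [[[x, y, z], [rx, ry, rz], grip], ...]. A call has 1 to 5 rows; each row shifts and turns the pose as measured when the row begins, along the tool's axes as they then stand; what a row does not reach is not made up. A row lasts 1/10 s, in which the tool goes at most 50 mm and 8.59 degrees, less where a joint would pass 70% of its speed; a pose out of reach is approached as far as the arm can. A call is refused whole if a number of a shift passes 0.05 or a number of a turn 0.15, either way. A call with a gripper value outside its range is refused whole. The fingers move at their own pace and stop on an object; the grip force is fixed at half the most. Time passes only in rows, so rows that do not move let the fingers close. It gives the time, the measured TCP pose, the force and the opening at its end, in the units of the state.
- get_state(): the state, without advancing time (a new reading comes with each control period).
- snapshot(name): name is "scene" or "top" or "wrist"; returns (picture, depth): 384x512x3 uint8, red, green, blue; 384x512 float32, m along the optical axis (not along the pixel's ray), 0 where there is no reading.
- camera_info(name): a dict with "intrinsics" (3x3 intrinsics, pixels), "cam_to_world" (4x4, takes a point from camera to world coordinates). Camera axes: x right, y up, looking along -z (the intrinsics and any distortion apply to the point x, -y, -z); pixel columns grow to the right and rows downward; lengths in m; the calibration is good to about 2 mm. The wrist camera is an equidistant fisheye: a pixel r from the principal point sees the ray r / f radians off the axis. A picture is of the moment at which its call begins: read the wrist's pose just before it. camera_info takes no time and is no camera call; for the wrist camera it gives the pose at the moment of the call.
- close_job(): hands the job in, once; it reports no verdict.
The state is a dict: "time_s": time; "joint_pos": joint angles; "joint_velocities": joint speeds; "effort": joint torques, N m; "ee_pos": TCP position; "tcp_rot": TCP orientation; "ft_force": force on the tool from outside, world axes, zero at the start; "ft_torque": the same for the moment, N m; "opening": finger opening in m.
Only numpy, scipy, OpenCV 4.12 (cv2) and the standard library are available. Lean on these libraries where they do the work, as an engineer would, in place of code of your own. Each camera call takes 0.05 s, during which the arm holds its last target.

TASK

Press the last tuner bushing of the small guitar neck home with the locking bench clamp. Slide the neck along the board until its headstock sits snug against both the stop at its tip and the fence along its far side, so that the proud bushing is under the clamp's pad; then press the clamp's handle down until it snaps over centre and stays locked with the bushing's flange down on the wood; then free the work by lifting the release lever's tab while the handle is still down, so that the clamp springs wide open. Go gently - do not ram the headstock into its stops or force the handle once it is home - leave the neck where it is, and do not disturb the other things on the board.

Things in the scene. Friction and masses are not known exactly. Their poses are not given: they have to be found in the camera images.
- station: white melamine board 240 x 720 x 18 mm fixed flat on the bench, with two wooden stop strips and a steel locking bench clamp (locking-pliers type) bolted on. Origin on the bench surface (z = 0) under the clamp's jaw pivot; y along the clamp from its handle ends (-y) to its jaw (+y), x across it, away from the robot. The board spans x = -120 to +120, y = -215 to +505 mm; work rests on its top, 18 mm up
- jaw_pivot (a point): pivot of the clamp's jaw, on station x = y = 0, 48 mm above the bench. From here the jaw arches over the work to the pad, and the fixed lower handle (24 mm wide, top 62 mm above the bench) runs back to its adjusting screw, whose knurled knob (16 mm across, axis 55 mm up) ends at station y = -170 mm. How far the screw is set is not known: the squeeze varies
- pad_face (a point): centre of the underside of the jaw's rubber pad (23 mm across, gives a few mm under load); wide open it is about 55 mm above the bench at station y about +85 mm, and closing brings it straight down on the seat
- seat (a point): where the axis of the proud bushing should be when the neck is seated, give or take 4 mm each way: station x = 0, y = +85 mm, 32 mm above the bench. Two dark wooden strips, 11 mm high, screwed down in slots and set by eye, make the corner: a tip stop with its face at station y = +67 mm (x = -12 to +38) and a side fence with its face at x = +46 mm (y = +75 to +175), each give or take 4 mm: find them by feel
- handle: moving upper handle, a steel channel 30 mm wide, 150 mm long, hinged to the jaw above the pivot (80 mm over the bench), reaching back to station -y. It starts wide open, rising about 28 deg to the back. Pressing its end down takes 5 N, 8 to 20 N once the pad meets the bushing, fading to 0 at dead centre; then it snaps a few mm on to a hard stop, about level, and stays. Over 35 N bends it
- handle_end (a point): point on the upper face of the moving handle, on its middle line, 15 mm from its rear end: the place to press. Wide open it is about 168 mm above the bench at station y = -121 mm. It travels down on an arc about the handle's hinge pin, which moves little: station y = -9 mm, 79 mm up when open; y = 0, 80 mm up when closed. With the handle level the point is 140 mm behind the pin and 26 mm above it. Where it stops must be felt
- toggle (a joint): knee angle of the clamp's inner toggle link, rad: about 0 wide open, 0.86 at dead centre, 0.95 locked on its stop
- release (a joint): angle of the release lever in the moving handle, rad: 0 at rest (light spring), grows to at most 0.40 as its tab is lifted towards the handle. After some 0.08 of free travel it pries the toggle off its stop and the clamp springs open
- release_tab (a point): centre of the rolled end of the release lever's tail: a steel roll 11 mm thick, 17 mm wide (along station x), round-ended, on a flat strip 10 mm wide that sticks out 31 mm behind and below the moving handle's end. Locked: about 81 mm above the bench at station y about -186 mm. Pinch it across its width (it can turn in the grip) or hook it from below; lifting takes 1, then about 10 N, then it jumps up some 95 mm with the handle
- neck: small bolt-on guitar neck lying face up, 0.26 kg: headstock 62 x 100 x 14 mm, then a neck 38 mm wide, 21 mm high, 250 mm long, with frets. Origin: centre of the headstock's underside; y along the neck to its heel, x across, z up. Headstock y = -50 to +50, neck y = +50 to +300 mm. Seated: axes as station, origin at station x = +15, y = +117 mm, give or take 4 mm. Finished wood: over 30 N against the strips dents it
- neck_grip (a point): middle of the neck's shaft, 130 mm from neck's origin towards the heel, 11 mm above its underside: a good place to grasp, across the 38 mm width
- bushing_top (a point): top centre of the proud bushing: steel, flange 14 mm across and 2 mm thick, started in the hole at neck x = -15, y = -32 mm; the headstock's other three bushings are already home
- bushing (a joint): how far that bushing has been pressed in, m: 0 with its flange 6 mm above the wood, 0.006 home with its flange on the wood. It takes about 30 N, so it needs the clamp
- screwdriver: bystander on the board on the robot's side of the clamp: screwdriver, 150 mm long
- tuner: bystander on the board beyond the fence: tuning machine, 40 mm
- sanding_block: bystander on the board beyond the clamp: cork block, 45 x 85 x 22 mm

How it is judged:
By the outcome, as a careful person would: the job done as asked, in the order asked, and still so for the second after the job is handed in, with the robot touching nothing.
It also fails if it takes over 72 s, if anything falls off the work surface, if the arm or the gripper's body presses on something with over 40 N, if the wrist force passes 120 N, or if a joint passes its speed limit or range.

## Working session

There is one attempt and no reset: what is moved stays moved. The work goes in short steps, Python scripts to look and compute and a shell command to move; the robot and the scene stay as the last step left them, time stands still between calls to the robot, and variables do not carry over. Pictures are saved under pics/ and viewed, and the job is handed in when it is done.

```bash
mkdir -p pics; ls; cat > h.py <<'E'
from station import *
import numpy as np, cv2
from scipy.spatial.transform import Rotation as R
def snap(n,f):
    p,d=snapshot(n); cv2.imwrite('pics/'+f+'.png',p[:,:,::-1]); np.save('pics/'+f+'.npy',d); i=camera_info(n); np.savez('pics/'+f+'_c.npz',K=i['intrinsics'],T=i['cam_to_world']); return p,d
def load(f):
    c=np.load('pics/'+f+'_c.npz'); return cv2.imread('pics/'+f+'.png'),np.load('pics/'+f+'.npy'),c['K'],c['T']
def pt(f,u,v,z=None):
    im,d,K,T=load(f)
    r=np.array([(u-K[0,2])/K[0,0],-(v-K[1,2])/K[1,1],-1.])
    if z is None: 
        P=T[:3,:3]@(r*d[int(round(v)),int(round(u))])+T[:3,3]
    else:
        w=T[:3,:3]@r; P=T[:3,3]+w*(z-T[2,3])/w[2]
    return P
def crop(f,u0,v0,u1,v1,s,o):
    im=load(f)[0][v0:v1,u0:u1]; cv2.imwrite('pics/'+o+'.png',cv2.resize(im,None,fx=s,fy=s,interpolation=cv2.INTER_CUBIC))
E
python3 - <<'E'
from h import *
s=get_state()
for k,v in s.items(): print(k,np.round(v,4))
for n in ('top','scene'):
    snap(n,n+'0'); i=camera_info(n); print(i)
try:
    import station; print([x for x in dir(station) if x[0]!='_'], grip_point_offset)
except Exception as e: print(e)
E
```

```text
pics
time_s 0.0
joint_pos [-1.288   0.4684 -0.0116  1.6036  0.0061  1.0714 -0.0563]
joint_velocities [-0.0004  0.0007  0.0008  0.0001  0.0013 -0.0011 -0.0009]
effort [-2.00000e-04 -5.20573e+01 -1.27000e-02 -2.43750e+01 -5.66000e-02
  1.73000e-02  2.00000e-04]
ee_pos [0.2079 0.6152 0.2137]
tcp_rot [ 2.5514e+00  1.8311e+00 -2.0000e-03]
ft_force [-0.3137 -0.1688 -0.1476]
ft_torque [-0.0426  0.0085 -0.0166]
opening 0.092
{'intrinsics': array([[392.72890982,   0.        , 259.04220706],
       [  0.        , 392.72890982, 188.39529955],
       [  0.        ,   0.        ,   1.        ]]), 'cam_to_world': array([[-2.65440040e-02,  9.95920670e-01, -8.62405592e-02,
         4.81963328e-01],
       [-9.99647476e-01, -2.63946927e-02,  2.87134667e-03,
         5.60435470e-03],
       [ 5.83340446e-04,  8.62863743e-02,  9.96270205e-01,
         9.78363107e-01],
       [ 0.00000000e+00,  0.00000000e+00,  0.00000000e+00,
         1.00000000e+00]])}
{'intrinsics': array([[478.60861372,   0.        , 255.97576411],
       [  0.        , 478.60861372, 191.01106492],
       [  0.        ,   0.        ,   1.        ]]), 'cam_to_world': array([[-0.38560266, -0.74399778,  0.54569028,  1.04335882],
       [ 0.92264738, -0.30727899,  0.23302668,  0.20864262],
       [-0.00569218,  0.59333542,  0.8049352 ,  0.8097637 ],
       [ 0.        ,  0.        ,  0.        ,  1.        ]])}
['MotionError', 'camera_info', 'close_job', 'get_state', 'grip_point_offset', 'snapshot'] 0.0187
```

View pics/top0.png

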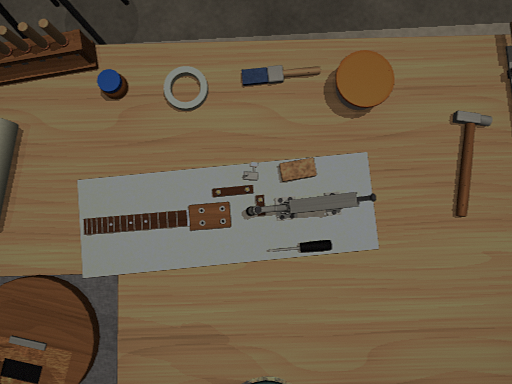

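View pics/scene0.png

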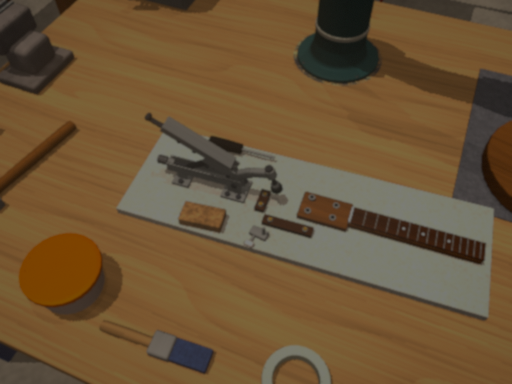

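```bash
python3 - <<'E'
from h import *
crop('top0',70,140,230,290,5,'t0a'); crop('top0',220,140,390,265,4.7,'t0b')
E
```

```text
(no output)
```

View pics/t0a.png

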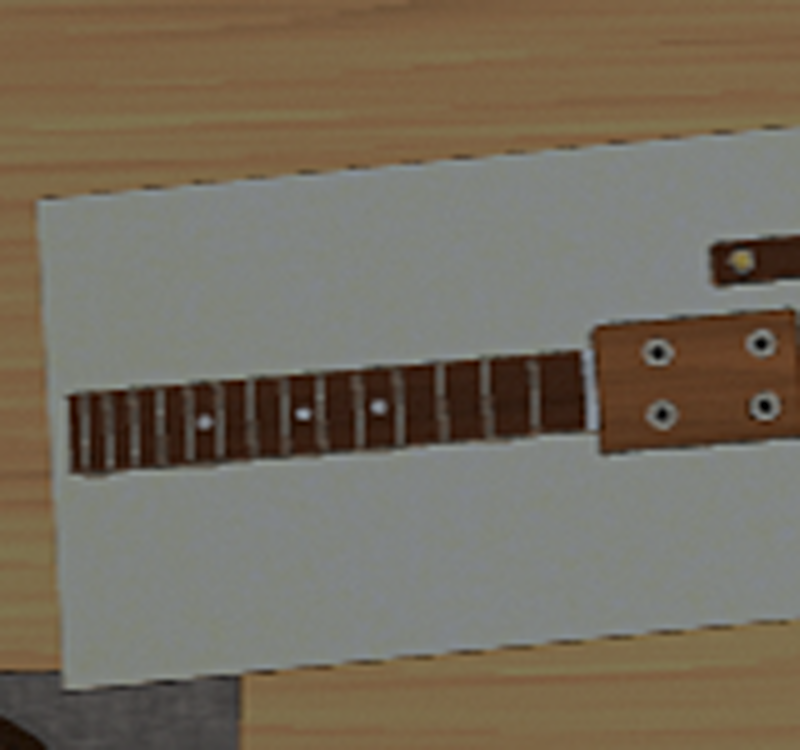

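View pics/t0b.png

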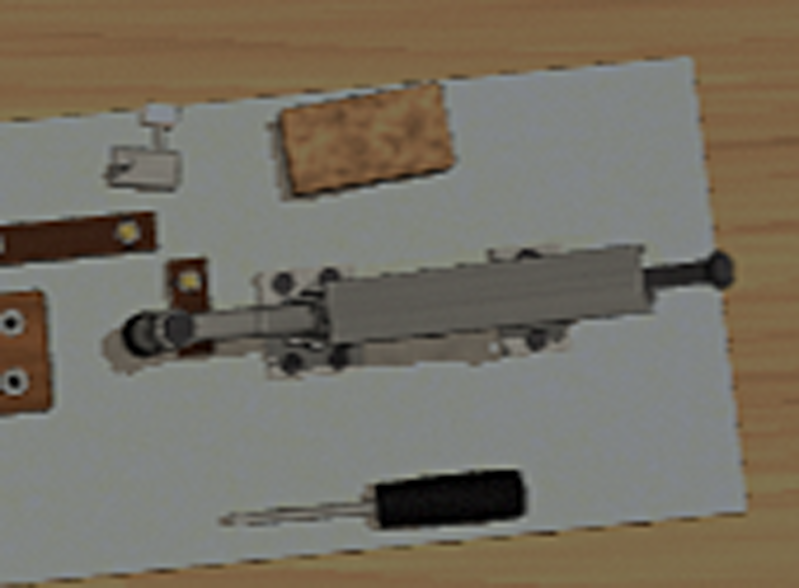

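```bash
cat >> h.py <<'E'
A=lambda u,v:(70+u/5,140+v/5)
B=lambda u,v:(220+u/4.7,140+v/4.7)
E
python3 - <<'E'
from h import *
f='top0'
c={'TL':A(38,200),'BL':A(65,690),'TR':B(692,58),'BR':B(746,512)}
st={'TL':(.12,.505),'BL':(-.12,.505),'TR':(.12,-.215),'BR':(-.12,-.215)}
W=np.array([pt(f,*c[k],z=.018)[:2] for k in c]); S=np.array([st[k] for k in c])
print(W, [pt(f,*c[k])[2] for k in c])
Wm=W.mean(0);Sm=S.mean(0)
H=(S-Sm).T@(W-Wm); U,_,Vt=np.linalg.svd(H); Rm=Vt.T@U.T; th=np.arctan2(Rm[1,0],Rm[0,0]); t=Wm-Rm@Sm
print('th',th,'t',t,'res',(S@Rm.T+t-W)*1e3)
np.savez('stn.npz',th=th,t=t)
inv=lambda p:Rm.T@(np.array(p)[:2]-t)
for n,uv,z in [('headNearL',A(600,453),.032),('headFarL',A(594,326),.032),('tipFar',B(45,290),.032),('tipNear',B(50,410),.032),('heelFar',A(69,395),.039),('heelNear',A(73,474),.039),('nutfar',A(583,352),.039),('nutnear',A(588,432),.039),
 ('fence_l',A(713,285),.029),('fence_r',B(157,250),.029),('tip_l',B(167,262),.029),
 ('b1',A(657,352),.034),('b2',A(762,344),.034),('b3',A(662,414),.034),('b4',A(765,406),.034),
 ('hend_far',B(643,247),.168),('hend_near',B(652,310),.168),('pivot?',B(325,315),.09),('knob',B(735,270),.055)]:
  P=pt(f,*uv,z=z); print(n,np.round(uv,1),np.round(P,4),'stn',np.round(inv(P)*1e3,1),'depthz',round(pt(f,*uv)[2],4))
E
```

```text
[[ 0.59762225  0.44818766]
 [ 0.3599692   0.43204854]
 [ 0.64752597 -0.26717704]
 [ 0.41025055 -0.28309391]] [np.float64(0.019662538871116464), np.float64(0.006415873363223357), np.float64(0.019594820003067226), np.float64(0.0003646837749521348)]
th 0.06966881379136976 t [ 0.5139358  -0.06215693] res [[ 0.86815014  1.78382437]
 [-0.89658915  1.21595581]
 [ 1.08539889 -1.1048296 ]
 [-1.05695988 -1.89495058]]
headNearL [190.  230.6] [0.4668 0.171  0.032 ] stn [-30.8 235.8] depthz 0.0181
headFarL [188.8 205.2] [0.5277 0.1731 0.032 ] stn [ 30.1 233.8] depthz 0.0302
tipFar [229.6 201.7] [0.5336 0.0748 0.032 ] stn [ 29.1 135.2] depthz 0.0153
tipNear [230.6 227.2] [0.4722 0.0734 0.032 ] stn [-32.2 138.2] depthz 0.0188
heelFar [ 83.8 219. ] [0.5011 0.4225 0.039 ] stn [ 21.  484.4] depthz 0.0422
heelNear [ 84.6 234.8] [0.4636 0.4201 0.039 ] stn [-16.6 484.6] depthz 0.0175
nutfar [186.6 210.4] [0.5151 0.1773 0.039 ] stn [ 17.8 238.8] depthz 0.0422
nutnear [187.6 226.4] [0.477  0.1753 0.039 ] stn [-20.3 239.5] depthz 0.0175
fence_l [212.6 197. ] [0.5462 0.1159 0.029 ] stn [ 44.6 175.3] depthz 0.0153
fence_r [253.4 193.2] [0.5528 0.0168 0.029 ] stn [44.3 76.1] depthz 0.0171
tip_l [255.5 195.7] [0.5465 0.0118 0.029 ] stn [37.6 71.6] depthz 0.0268
b1 [201.4 210.4] [0.5143 0.1427 0.034 ] stn [ 14.7 204.3] depthz 0.0339
b2 [222.4 208.8] [0.5169 0.0922 0.034 ] stn [ 13.7 153.8] depthz 0.0344
b3 [202.4 222.8] [0.4846 0.1407 0.034 ] stn [-15.1 204.4] depthz 0.0335
b4 [223.  221.2] [0.4871 0.0913 0.034 ] stn [-16.1 155. ] depthz 0.0418
hend_far [356.8 192.6] [ 0.5381 -0.1988  0.168 ] stn [  14.6 -138. ] depthz 0.1615
hend_near [358.7 206. ] [ 0.5103 -0.2014  0.168 ] stn [ -13.3 -138.6] depthz 0.0186
pivot? [289.1 207. ] [ 0.5148 -0.0639  0.09  ] stn [ 0.7 -1.8] depthz 0.0514
knob [376.4 197.4] [ 0.5332 -0.2728  0.055 ] stn [   4.5 -211.5] depthz 0.1757
```

```bash
cat >> h.py <<'E'
import os
if os.path.exists('stn.npz'):
    _z=np.load('stn.npz'); TH=float(_z['th']); T0=_z['t']
def s2w(x,y,z):
    c,s=np.cos(TH),np.sin(TH); return np.array([c*x-s*y+T0[0],s*x+c*y+T0[1],z])
def w2s(P):
    c,s=np.cos(TH),np.sin(TH); d=np.array(P[:2])-T0; return np.array([c*d[0]+s*d[1],-s*d[0]+c*d[1],P[2]])
def rot(yaw,tilt=0):  # tool down with tool x at station angle yaw; tilt about station x: tool z leans to +y if >0
    a=TH+yaw; B_=np.array([[np.cos(a),np.sin(a),0],[np.sin(a),-np.cos(a),0],[0,0,-1]]).T
    B_=np.column_stack([[np.cos(a),np.sin(a),0],[np.sin(a),-np.cos(a),0],[0,0,-1]])
    ax=np.array([np.cos(TH),np.sin(TH),0]); return R.from_rotvec(ax*tilt)*R.from_matrix(B_)
def plan(xs,yaw=0,tilt=0,step=.045,n=None):
    s=get_state(); p=np.array(s['ee_pos']); r=R.from_rotvec(s['tcp_rot']); q=s2w(*xs); g=rot(yaw,tilt)
    k=n or int(max(np.ceil(np.linalg.norm(q-p)/step),np.ceil((r.inv()*g).magnitude()/.145),1))
    print('left: pos mm',np.round(r.inv().apply(q-p)*1e3,1),'turn',np.round((r.inv()*g).as_rotvec(),3),'rows',k)
    dr=(r.inv()*g).as_rotvec()/k
    for i in range(k):
        sh=r.inv().apply((q-p)/(k-i)); print([list(np.round(sh,3)),list(np.round(dr,3))])
        p=p+(q-p)/(k-i); r=r*R.from_rotvec(dr)
def st():
    s=get_state(); r=R.from_rotvec(s['tcp_rot']); x=r.apply([1,0,0]); z=r.apply([0,0,1])
    c,sn=np.cos(TH),np.sin(TH); f=s['ft_force']; F=[c*f[0]+sn*f[1],-sn*f[0]+c*f[1],f[2]]
    print('t',round(s['time_s'],2),'stn mm',np.round(w2s(s['ee_pos'])*1e3,1),'yaw',round(np.arctan2(x[1],x[0])-TH,4),'z',np.round(z,3),'Fstn',np.round(F,2),'tq',np.round(s['ft_torque'],2),'open',round(s['opening'],4))
E
python3 - <<'E'
from h import *
st(); plan((.001,.316,.13),yaw=-.013)
# clamp height map profile along station from scene & top
for f in('top0','scene0'):
    im,d,K,T=load(f); v,u=np.mgrid[:384,:512]
    r=np.stack([(u-K[0,2])/K[0,0],-(v-K[1,2])/K[1,1],-np.ones_like(u,float)],-1)*d[...,None]
    P=r.reshape(-1,3)@T[:3,:3].T+T[:3,3]
    S=np.array([w2s(p) for p in P[d.ravel()>0]])
    print(f,[(y,round(S[(abs(S[:,0])<.02)&(abs(S[:,1]-y/1e3)<.005),2].max(),3)) for y in range(-210,130,10)])
E
```

```text
t 0.1 stn mm [-258.1  697.1  213.8] yaw 1.1753 z [-0.    -0.001 -1.   ] Fstn [-0.21 -1.28  0.48] tq [-0.01 -0.01 -0.01] open 0.0921
left: pos mm [-251.8  385.9   84.2] turn [1.000e-03 1.000e-03 1.188e+00] rows 11
[[np.float64(-0.023), np.float64(0.035), np.float64(0.008)], [np.float64(0.0), np.float64(0.0), np.float64(0.108)]]
[[np.float64(-0.019), np.float64(0.037), np.float64(0.008)], [np.float64(0.0), np.float64(0.0), np.float64(0.108)]]
[[np.float64(-0.015), np.float64(0.039), np.float64(0.008)], [np.float64(0.0), np.float64(0.0), np.float64(0.108)]]
[[np.float64(-0.011), np.float64(0.041), np.float64(0.008)], [np.float64(0.0), np.float64(0.0), np.float64(0.108)]]
[[np.float64(-0.006), np.float64(0.041), np.float64(0.008)], [np.float64(0.0), np.float64(0.0), np.float64(0.108)]]
[[np.float64(-0.002), np.float64(0.042), np.float64(0.008)], [np.float64(0.0), np.float64(0.0), np.float64(0.108)]]
[[np.float64(0.003), np.float64(0.042), np.float64(0.008)], [np.float64(0.0), np.float64(0.0), np.float64(0.108)]]
[[np.float64(0.007), np.float64(0.041), np.float64(0.008)], [np.float64(0.0)
[... 1457 characters left out ...]
.167)), (-140, np.float64(0.166)), (-130, np.float64(0.174)), (-120, np.float64(0.172)), (-110, np.float64(0.165)), (-100, np.float64(0.16)), (-90, np.float64(0.156)), (-80, np.float64(0.15)), (-70, np.float64(0.144)), (-60, np.float64(0.14)), (-50, np.float64(0.135)), (-40, np.float64(0.128)), (-30, np.float64(0.123)), (-20, np.float64(0.118)), (-10, np.float64(0.111)), (0, np.float64(0.107)), (10, np.float64(0.091)), (20, np.float64(0.093)), (30, np.float64(0.098)), (40, np.float64(0.101)), (50, np.float64(0.103)), (60, np.float64(0.114)), (70, np.float64(0.118)), (80, np.float64(0.118)), (90, np.float64(0.077)), (100, np.float64(0.068)), (110, np.float64(0.021)), (120, np.float64(0.019))]
```

```bash
python3 -m pendant '[[[-0.023,0.035,0.008],[0,0,0.108],1],[[-0.019,0.037,0.008],[0,0,0.108],1],[[-0.015,0.039,0.008],[0,0,0.108],1],[[-0.011,0.041,0.008],[0,0,0.108],1],[[-0.006,0.041,0.008],[0,0,0.108],1]]'; python3 -c "
from h import *
st();plan((.001,.316,.13),yaw=-.013)"
```

```text
time_s: 0.6
ee_pos: [0.333, 0.4498, 0.1705]
tcp_rot: [-2.95, -1.074, 0.006]
ft_force: [1.2, -0.0, 1.0]
opening: 0.0921
t 0.6 stn mm [-144.9  523.3  170.5] yaw 0.6284 z [-0.004  0.001 -1.   ] Fstn [ 1.15 -0.11  1.  ] tq [ 0.02 -0.02 -0.03] open 0.0921
left: pos mm [ -3.8 253.6  39.7] turn [-0.002  0.004  0.641] rows 6
[[np.float64(-0.001), np.float64(0.042), np.float64(0.007)], [np.float64(-0.0), np.float64(0.001), np.float64(0.107)]]
[[np.float64(0.004), np.float64(0.042), np.float64(0.007)], [np.float64(-0.0), np.float64(0.001), np.float64(0.107)]]
[[np.float64(0.008), np.float64(0.041), np.float64(0.007)], [np.float64(-0.0), np.float64(0.001), np.float64(0.107)]]
[[np.float64(0.013), np.float64(0.04), np.float64(0.007)], [np.float64(-0.0), np.float64(0.001), np.float64(0.107)]]
[[np.float64(0.017), np.float64(0.039), np.float64(0.007)], [np.float64(-0.0), np.float64(0.001), np.float64(0.107)]]
[[np.float64(0.021), np.float64(0.037), np.float64(0.007)], [np.float64(-0.0), np.float64(0.001), np.float64(0.107)]]
```

```bash
python3 -m pendant '[[[-0.001,0.042,0.007],[0,0,0.107],1],[[0.004,0.042,0.007],[0,0,0.107],1],[[0.008,0.041,0.007],[0,0,0.107],1],[[0.013,0.040,0.007],[0,0,0.107],1],[[0.017,0.039,0.007],[0,0,0.107],1]]'; python3 -c "
from h import *
st();plan((.001,.316,.08),yaw=-.013)"
```

```text
time_s: 1.1
ee_pos: [0.4672, 0.2771, 0.1326]
tcp_rot: [-3.134, -0.222, 0.009]
ft_force: [0.5, 0.5, 0.3]
opening: 0.0922
t 1.1 stn mm [-23.  341.7 132.6] yaw 0.0717 z [-0.006 -0.    -1.   ] Fstn [0.5  0.48 0.3 ] tq [-0.03  0.01 -0.01] open 0.0922
left: pos mm [22.4 27.4 52.5] turn [-0.     0.006  0.085] rows 2
[[np.float64(0.011), np.float64(0.014), np.float64(0.026)], [np.float64(-0.0), np.float64(0.003), np.float64(0.042)]]
[[np.float64(0.012), np.float64(0.013), np.float64(0.026)], [np.float64(-0.0), np.float64(0.003), np.float64(0.042)]]
```

```bash
python3 -m pendant '[[[0.011,0.014,0.026],[0,0.003,0.042],1],[[0.012,0.013,0.026],[0,0.003,0.042],1],[[0,0,0],[0,0,0],1]]'; python3 -c "
from h import *
st();plan((.001,.316,.022),yaw=-.013,step=.02)
snap('wrist','w1'); snap('scene','s1')"
```

```text
time_s: 1.4
ee_pos: [0.4978, 0.2443, 0.0785]
tcp_rot: [3.138, 0.063, 0.004]
ft_force: [-0.6, 0.1, 0.2]
opening: 0.0919
t 1.4 stn mm [  5.2 306.8  78.5] yaw -0.0295 z [ 0.002 -0.003 -1.   ] Fstn [-0.6   0.11  0.2 ] tq [-0.16  0.08  0.04] open 0.0919
left: pos mm [-4.6 -9.2 56.5] turn [ 0.003 -0.002 -0.017] rows 3
[[np.float64(-0.002), np.float64(-0.003), np.float64(0.019)], [np.float64(0.001), np.float64(-0.001), np.float64(-0.006)]]
[[np.float64(-0.002), np.float64(-0.003), np.float64(0.019)], [np.float64(0.001), np.float64(-0.001), np.float64(-0.006)]]
[[np.float64(-0.001), np.float64(-0.003), np.float64(0.019)], [np.float64(0.001), np.float64(-0.001), np.float64(-0.006)]]
```

View pics/w1.png

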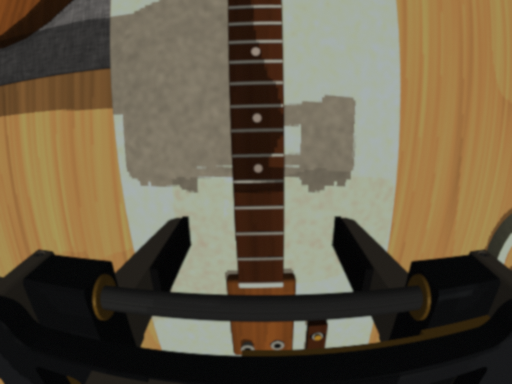

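View pics/s1.png

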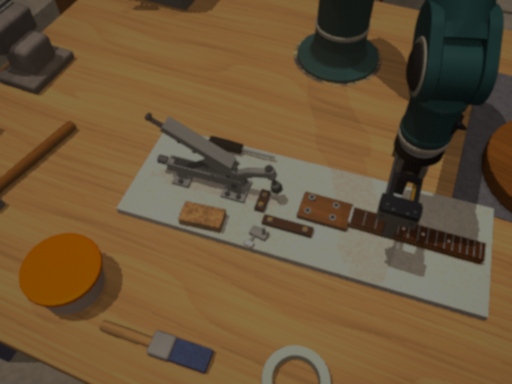

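The wrist view shows the neck shaft (col 232–284) centred between the fingertips (col 187 and 335), so I'm going down.

```bash
python3 -m pendant '[[[-0.002,-0.003,0.018],[0,0,-0.006],1],[[-0.002,-0.003,0.018],[0,0,-0.006],1],[[0,0,0.012],[0,0,0],1],[[0,0,0],[0,0,0],1],[[0,0,0],[0,0,0],1]]'; python3 -c "
from h import *
st();plan((.001,.316,.022),yaw=-.013,n=1)"
```

```text
time_s: 2.0
ee_pos: [0.4932, 0.2623, 0.0372]
tcp_rot: [-3.131, -0.108, -0.016]
ft_force: [0.4, 0.5, 0.3]
opening: 0.0918
t 2.0 stn mm [  1.9 325.1  37.2] yaw -0.0009 z [ 0.01   0.009 -1.   ] Fstn [0.44 0.5  0.28] tq [-0.09  0.08  0.02] open 0.0918
left: pos mm [-1.   9.2 15.1] turn [-0.008 -0.01   0.012] rows 1
[[np.float64(-0.001), np.float64(0.009), np.float64(0.015)], [np.float64(-0.008), np.float64(-0.01), np.float64(0.012)]]
```

```bash
python3 -m pendant '[[[0,0,0],[0,0,0],1]]'; python3 -c "
from h import *
st();plan((.001,.316,.022),yaw=-.013,n=1)"; python3 -m pendant '[[[0,0.004,0.005],[0,0,0],1]]'; python3 -c "
from h import *
st();plan((.001,.316,.022),yaw=-.013,n=1)"
```

```text
time_s: 2.1
ee_pos: [0.4934, 0.2628, 0.038]
tcp_rot: [-3.13, -0.109, -0.017]
ft_force: [0.4, -0.7, 0.2]
opening: 0.0918
t 2.1 stn mm [  2.1 325.6  38. ] yaw -0.0003 z [ 0.01  0.01 -1.  ] Fstn [ 0.35 -0.77  0.15] tq [-0.05  0.06 -0.05] open 0.0918
left: pos mm [-1.3  9.8 15.9] turn [-0.009 -0.011  0.013] rows 1
[[np.float64(-0.001), np.float64(0.01), np.float64(0.016)], [np.float64(-0.009), np.float64(-0.011), np.float64(0.013)]]
time_s: 2.2
ee_pos: [0.4946, 0.26, 0.0341]
tcp_rot: [-3.128, -0.111, -0.02]
ft_force: [0.3, 0.1, 0.4]
opening: 0.0918
t 2.2 stn mm [  3.1 322.7  34.1] yaw 0.0009 z [ 0.013  0.012 -1.   ] Fstn [0.27 0.07 0.37] tq [-0.06  0.05 -0.06] open 0.0918
left: pos mm [-2.3  6.9 12. ] turn [-0.011 -0.013  0.014] rows 1
[[np.float64(-0.002), np.float64(0.007), np.float64(0.012)], [np.float64(-0.011), np.float64(-0.013), np.float64(0.014)]]
```

```bash
python3 -m pendant '[[[-0.002,0.006,0.008],[-0.011,-0.013,0.014],1],[[0,0.002,0.004],[-0.002,-0.002,0],1]]'; python3 -c "
from h import *
st();plan((.001,.316,.0215),yaw=-.013,n=1)"
```

```text
time_s: 2.4
ee_pos: [0.4936, 0.2509, 0.022]
tcp_rot: [3.138, 0.086, -0.002]
ft_force: [-1.0, -0.7, 0.5]
opening: 0.0921
t 2.4 stn mm [  1.5 313.7  22. ] yaw -0.015 z [-0.001 -0.003 -1.   ] Fstn [-1.04 -0.64  0.54] tq [-0.16  0.1   0.01] open 0.0921
left: pos mm [-0.5 -2.3  0.5] turn [ 0.003  0.002 -0.002] rows 1
[[np.float64(-0.001), np.float64(-0.002), np.float64(0.0)], [np.float64(0.003), np.float64(0.002), np.float64(-0.002)]]
```

Close the gripper.

```bash
python3 -m pendant '[[[0,0,0],[0,0,0],0.3],[[0,0,0],[0,0,0],0.3],[[0,0,0],[0,0,0],0.3],[[0,0,0],[0,0,0],0.3]]'; python3 -c "
from h import *
st()"
```

```text
time_s: 2.8
ee_pos: [0.4935, 0.2496, 0.0209]
tcp_rot: [3.136, 0.083, -0.005]
ft_force: [-0.3, 0.9, 1.5]
opening: 0.0619
t 2.8 stn mm [  1.3 312.5  20.9] yaw -0.0165 z [-0.003 -0.004 -1.   ] Fstn [-0.25  0.95  1.47] tq [-0.05  0.01 -0.  ] open 0.0619
```

```bash
python3 -m pendant '[[[0,0,0],[0,0,0],0.2],[[0,0,0],[0,0,0],0.2],[[0,0,0],[0,0,0],0.2],[[0,0,0],[0,0,0],0.2]]'; python3 -c "
from h import *
st()"
```

```text
time_s: 3.2
ee_pos: [0.4939, 0.25, 0.0212]
tcp_rot: [3.137, 0.084, -0.003]
ft_force: [-0.6, -0.2, -1.3]
opening: 0.0378
t 3.2 stn mm [  1.8 312.8  21.2] yaw -0.0162 z [-0.002 -0.004 -1.   ] Fstn [-0.61 -0.19 -1.26] tq [-0.07  0.09 -0.04] open 0.0378
```

```bash
python3 -m pendant '[[[0,0.008,0],[0,0,-0.008],0.2],[[0.002,0.016,0],[0,0,-0.008],0.2],[[0.002,0.016,0],[0,0,0],0.2]]'; python3 -c "
from h import *
st();plan((.009,.253,.0212),yaw=0,n=1)"
```

```text
time_s: 3.5
ee_pos: [0.4995, 0.2126, 0.0212]
tcp_rot: [3.138, 0.121, -0.003]
ft_force: [-0.7, 0.8, -1.5]
opening: 0.0377
t 3.5 stn mm [  4.8 275.1  21.2] yaw 0.0074 z [-0.002 -0.001 -1.   ] Fstn [-0.63  0.88 -1.51] tq [ 0.15 -0.    0.05] open 0.0377
left: pos mm [ 4.1 22.2  0.1] turn [0.001 0.002 0.007] rows 1
[[np.float64(0.004), np.float64(0.022), np.float64(0.0)], [np.float64(0.001), np.float64(0.002), np.float64(0.007)]]
```

```bash
python3 -m pendant '[[[0.001,0.008,0],[0,0,0.006],0.2],[[0.001,0.006,0],[0,0,0],0.2],[[0,0,0],[0,0,0],0.2]]'; python3 -c "
from h import *
st();plan((.009,.253,.0212),yaw=0,n=1); snap('top','t2'); snap('scene','s2'); crop('t2',180,150,310,260,6,'t2c'); crop('s2',200,150,380,270,4.4,'s2c')"
```

```text
time_s: 3.8
ee_pos: [0.5028, 0.1951, 0.0213]
tcp_rot: [3.138, 0.106, -0.004]
ft_force: [0.4, -1.1, -1.4]
opening: 0.0376
t 3.8 stn mm [  6.8 257.4  21.3] yaw -0.002 z [-0.003 -0.002 -1.   ] Fstn [ 0.33 -1.14 -1.44] tq [-0.48 -0.15  0.08] open 0.0376
left: pos mm [2.2 4.4 0.1] turn [ 0.002  0.003 -0.002] rows 1
[[np.float64(0.002), np.float64(0.004), np.float64(0.0)], [np.float64(0.002), np.float64(0.003), np.float64(-0.002)]]
```

View pics/t2c.png

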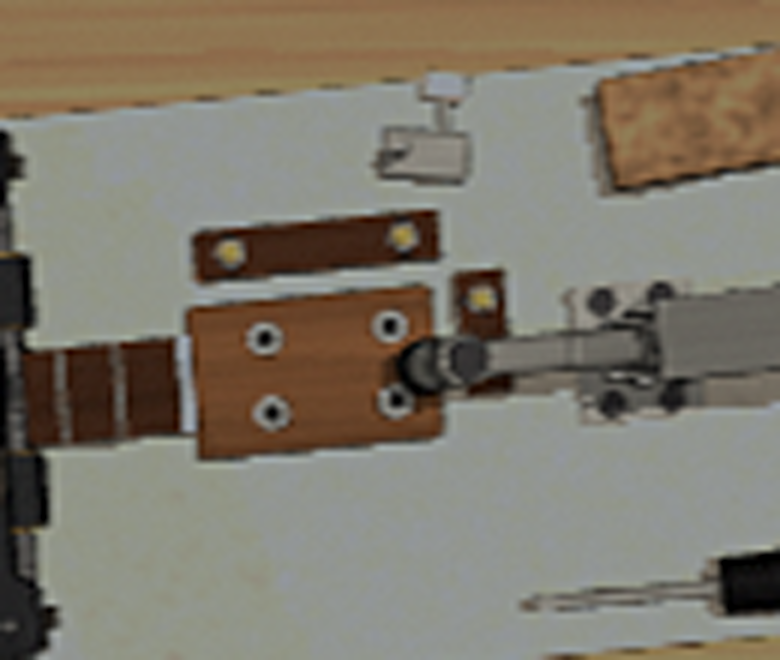

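View pics/s2c.png

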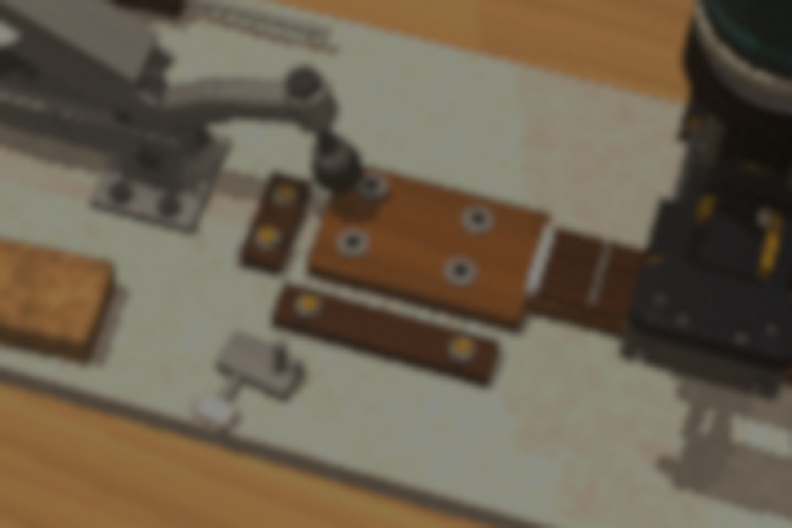

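```bash
python3 -m pendant '[[[0.003,0.001,0],[0,0,0.001],0.2],[[0.002,0,0],[0,0,0],0.2]]'; python3 -c "
from h import *
st()"; python3 -m pendant '[[[0.002,0,0],[0,0,0],0.2]]'; python3 -c "
from h import *
st()"; python3 -m pendant '[[[0.002,0,0],[0,0,0],0.2]]'; python3 -c "
from h import *
st()"
```

```text
time_s: 4.1
ee_pos: [0.5033, 0.196, 0.0215]
tcp_rot: [3.137, 0.108, -0.019]
ft_force: [-3.3, -4.3, 6.1]
opening: 0.0378
t 4.1 stn mm [  7.4 258.2  21.5] yaw -0.0006 z [-0.012 -0.003 -1.   ] Fstn [-3.58 -4.1   6.12] tq [-1.05  0.77 -0.07] open 0.0378
time_s: 4.2
ee_pos: [0.5033, 0.1959, 0.0216]
tcp_rot: [3.137, 0.109, -0.026]
ft_force: [-5.1, -3.3, 7.7]
opening: 0.038
t 4.2 stn mm [  7.4 258.2  21.6] yaw -0.0 z [-0.016 -0.004 -1.   ] Fstn [-5.33 -2.98  7.71] tq [-0.72  1.19 -0.14] open 0.038
time_s: 4.3
ee_pos: [0.5033, 0.1959, 0.0217]
tcp_rot: [3.136, 0.11, -0.033]
ft_force: [-5.9, -2.5, 6.9]
opening: 0.0378
t 4.3 stn mm [  7.4 258.2  21.7] yaw 0.0004 z [-0.021 -0.004 -1.   ] Fstn [-6.02 -2.06  6.94] tq [-0.73  1.16 -0.14] open 0.0378
```

```bash
python3 -m pendant '[[[0,0,-0.001],[0,0.02,0],0.2]]'; python3 -c "
from h import *
st();
for uv in [(188,308),(430,287),(442,437),(200,459)]: print(w2s(pt('t2',180+uv[0]/6,150+uv[1]/6,z=.032)))
for uv in [(197,283),(438,258),(455,272)]: print(w2s(pt('t2',180+uv[0]/6,150+uv[1]/6,z=.029)))
"
```

```text
time_s: 4.4
ee_pos: [0.5036, 0.1964, 0.0225]
tcp_rot: [3.137, 0.11, -0.001]
ft_force: [-0.0, 0.1, -2.7]
opening: 0.0375
t 4.4 stn mm [  7.6 258.6  22.5] yaw 0.0007 z [-0.    -0.003 -1.   ] Fstn [-0.01  0.11 -2.75] tq [-0.01  0.04 -0.01] open 0.0375
[0.03422721 0.1789347  0.032     ]
[0.03330334 0.08131562 0.032     ]
[-0.02700062  0.08221471  0.032     ]
[-0.02642849  0.17933388  0.032     ]
[0.04413526 0.17480051 0.029     ]
[0.04486729 0.07702671 0.029     ]
[0.03856532 0.07073128 0.029     ]
```

```bash
python3 -m pendant '[[[0.004,0,0],[0,0,0],0.2],[[0.003,0,0],[0,0,0],0.2]]'; python3 -c "
from h import *
st()"; python3 -m pendant '[[[0.002,0,0],[0,0,0],0.2]]'; python3 -c "
from h import *
st()"
```

```text
time_s: 4.6
ee_pos: [0.5095, 0.1981, 0.0221]
tcp_rot: [3.137, 0.114, -0.001]
ft_force: [0.7, 0.6, -2.5]
opening: 0.0376
t 4.6 stn mm [ 13.7 259.9  22.1] yaw 0.003 z [-0.001 -0.003 -1.   ] Fstn [ 0.71  0.56 -2.53] tq [-0.04  0.02 -0.04] open 0.0376
time_s: 4.7
ee_pos: [0.5118, 0.1987, 0.022]
tcp_rot: [3.137, 0.115, -0.001]
ft_force: [-0.4, -0.5, -2.7]
opening: 0.0375
t 4.7 stn mm [ 16.  260.3  22. ] yaw 0.0035 z [-0.    -0.002 -1.   ] Fstn [-0.39 -0.45 -2.74] tq [-0.11  0.08 -0.04] open 0.0375
```

```bash
for i in 1; do python3 -m pendant '[[[0.001,0,0],[0,0,0.003],0.2]]'; python3 -c "
from h import *
st()"; python3 -m pendant '[[[0.001,0,0],[0,0,0],0.2]]'; python3 -c "
from h import *
st()"; done;  python3 -m pendant '[[[0.001,0,0],[0,0,0],0.2]]'; python3 -c "
from h import *
st()"
```

```text
time_s: 4.8
ee_pos: [0.5128, 0.1989, 0.0217]
tcp_rot: [3.137, 0.109, -0.002]
ft_force: [-1.3, 0.8, -1.9]
opening: 0.038
t 4.8 stn mm [ 17.  260.5  21.7] yaw 0.0 z [-0.001 -0.003 -1.   ] Fstn [-1.22  0.85 -1.94] tq [-0.09  0.5  -0.2 ] open 0.038
time_s: 4.9
ee_pos: [0.5129, 0.1989, 0.0214]
tcp_rot: [3.137, 0.109, -0.005]
ft_force: [-4.1, 0.7, -0.5]
opening: 0.0375
t 4.9 stn mm [ 17.2 260.5  21.4] yaw -0.0005 z [-0.003 -0.003 -1.   ] Fstn [-4.02  0.95 -0.45] tq [-0.13  0.88 -0.24] open 0.0375
time_s: 5.0
ee_pos: [0.5129, 0.199, 0.0213]
tcp_rot: [3.137, 0.108, -0.009]
ft_force: [-5.0, -0.3, 4.1]
opening: 0.0378
t 5.0 stn mm [ 17.2 260.6  21.3] yaw -0.0009 z [-0.006 -0.003 -1.   ] Fstn [-4.97  0.07  4.07] tq [-0.27  1.17 -0.24] open 0.0378
```

```bash
python3 -m pendant '[[[-0.001,0.004,-0.001],[0,0.006,-0.001],0.2],[[0,0.004,0],[0,0,0],0.2]]'; python3 -c "
from h import *
st();snap('top','t3');crop('t3',180,150,310,260,6,'t3c')"
```

```text
time_s: 5.2
ee_pos: [0.5129, 0.1912, 0.0223]
tcp_rot: [3.137, 0.112, 0.003]
ft_force: [-1.2, 1.0, -3.0]
opening: 0.0377
t 5.2 stn mm [ 16.6 252.8  22.3] yaw 0.0016 z [ 0.002 -0.002 -1.   ] Fstn [-1.16  1.04 -2.99] tq [ 0.05  0.28 -0.1 ] open 0.0377
```

View pics/t3c.png

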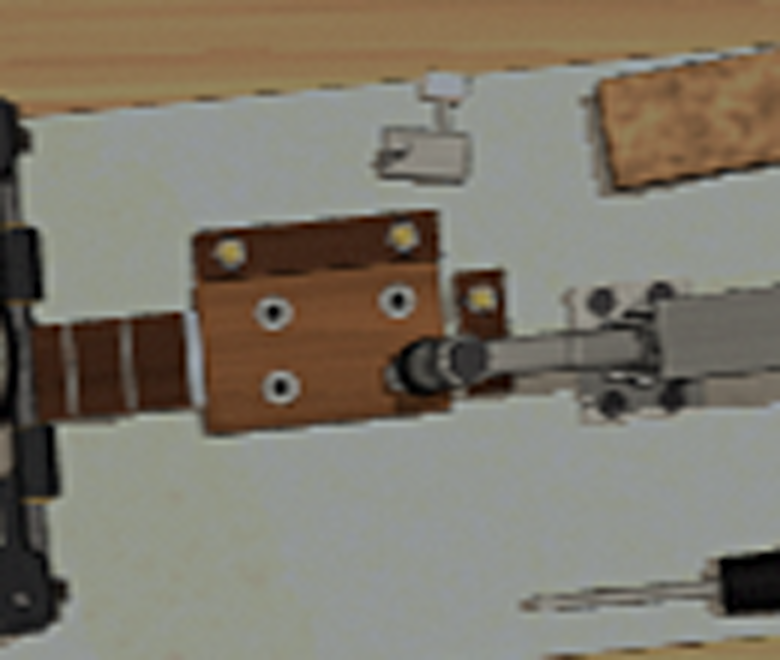

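```bash
python3 -m pendant '[[[0,0.003,0],[0,0,0.002],0.2]]'; python3 -c "
from h import *
st()";  python3 -m pendant '[[[0,0.002,0.0003],[0,0,0],0.2]]'; python3 -c "
from h import *
st()";  python3 -m pendant '[[[0,0.001,0],[0,0,0],0.2]]'; python3 -c "
from h import *
st()"
```

```text
time_s: 5.35
ee_pos: [0.5136, 0.1873, 0.0224]
tcp_rot: [3.137, 0.107, 0.004]
ft_force: [-0.9, 1.7, -1.7]
opening: 0.0377
t 5.35 stn mm [ 17.  248.9  22.4] yaw -0.0016 z [ 0.002 -0.002 -1.   ] Fstn [-0.74  1.78 -1.71] tq [ 0.1   0.28 -0.06] open 0.0377
time_s: 5.45
ee_pos: [0.5137, 0.1859, 0.0222]
tcp_rot: [3.139, 0.107, 0.004]
ft_force: [-2.0, 5.8, -1.5]
opening: 0.0375
t 5.45 stn mm [ 17.  247.5  22.2] yaw -0.0017 z [ 0.003 -0.001 -1.   ] Fstn [-1.57  5.9  -1.51] tq [ 1.32  0.52 -0.06] open 0.0375
time_s: 5.55
ee_pos: [0.5137, 0.186, 0.0223]
tcp_rot: [-3.139, -0.107, -0.004]
ft_force: [-1.9, 4.1, -3.2]
opening: 0.0377
t 5.55 stn mm [ 17.  247.5  22.3] yaw -0.0012 z [ 0.003  0.    -1.   ] Fstn [-1.57  4.23 -3.23] tq [ 0.89  0.5  -0.14] open 0.0377
```

```bash
python3 -m pendant '[[[0.0005,0.0005,0.0012],[0,0,0],0.2]]'; python3 -c "
from h import *
st()";  python3 -m pendant '[[[0.0005,0.0005,0.0007],[0,0,0.001],0.2]]'; python3 -c "
from h import *
st()"
```

```text
time_s: 5.65
ee_pos: [0.5138, 0.1861, 0.0213]
tcp_rot: [-3.139, -0.108, -0.003]
ft_force: [-3.4, 1.9, 9.8]
opening: 0.0374
t 5.65 stn mm [ 17.1 247.6  21.3] yaw -0.0006 z [ 0.002  0.001 -1.   ] Fstn [-3.31  2.16  9.78] tq [ 0.22  0.96 -0.2 ] open 0.0374
time_s: 5.75
ee_pos: [0.5137, 0.1861, 0.0212]
tcp_rot: [-3.138, -0.107, -0.0]
ft_force: [-5.4, 2.3, 12.9]
opening: 0.0377
t 5.75 stn mm [ 17.1 247.7  21.2] yaw -0.0013 z [ 0.     0.002 -1.   ] Fstn [-5.25  2.68 12.86] tq [ 0.23  1.63 -0.14] open 0.0377
```

```bash
python3 -m pendant '[[[0,0.0003,-0.0005],[0,0,0],0.2],[[0,0,0],[0,0,0],0.65],[[0,0,0],[0,0,0],0.65],[[0,0,0],[0,0,0],0.65],[[0,0,0],[0,0,0],0.65]]'; python3 -c "
from h import *
st();plan((.0171,.2477,.05),n=1)"
```

```text
time_s: 6.25
ee_pos: [0.517, 0.1836, 0.0227]
tcp_rot: [-3.14, -0.106, -0.01]
ft_force: [0.2, 1.3, -0.4]
opening: 0.0598
t 6.25 stn mm [ 20.2 245.   22.7] yaw -0.002 z [ 0.006  0.    -1.   ] Fstn [ 0.29  1.24 -0.41] tq [-0.06  0.06  0.  ] open 0.0598
left: pos mm [ -2.9  -2.7 -27.4] turn [ 0.    -0.006 -0.002] rows 1
[[np.float64(-0.003), np.float64(-0.003), np.float64(-0.027)], [np.float64(0.0), np.float64(-0.006), np.float64(-0.002)]]
```

```bash
python3 -m pendant '[[[-0.002,-0.003,-0.02],[0,-0.006,-0.002],0.65],[[0,-0.015,-0.04],[0,0,0],0.65],[[0,-0.03,-0.03],[0,0,0],0.3],[[0,-0.04,-0.01],[0,0,0],0],[[0,-0.04,0],[0,0,0],0]]'; python3 -c "
from h import *
st();snap('top','t4');crop('t4',180,150,310,260,6,'t4c');snap('scene','s4');crop('s4',200,150,380,270,4.4,'s4c')
snap('wrist','w4')"
```

```text
time_s: 6.75
ee_pos: [0.5093, 0.3056, 0.1258]
tcp_rot: [3.136, 0.085, 0.0]
ft_force: [0.6, 0.2, 0.1]
opening: 0.0376
t 6.75 stn mm [ 21.  367.2 125.8] yaw -0.0152 z [ 0.    -0.005 -1.   ] Fstn [0.64 0.12 0.11] tq [-0.02  0.01 -0.  ] open 0.0376
```

View pics/t4c.png

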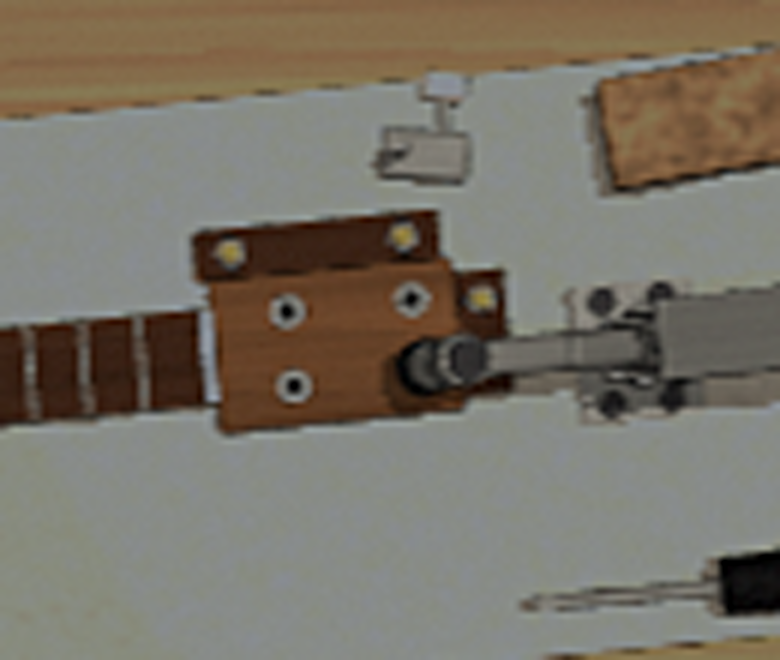

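View pics/s4c.png

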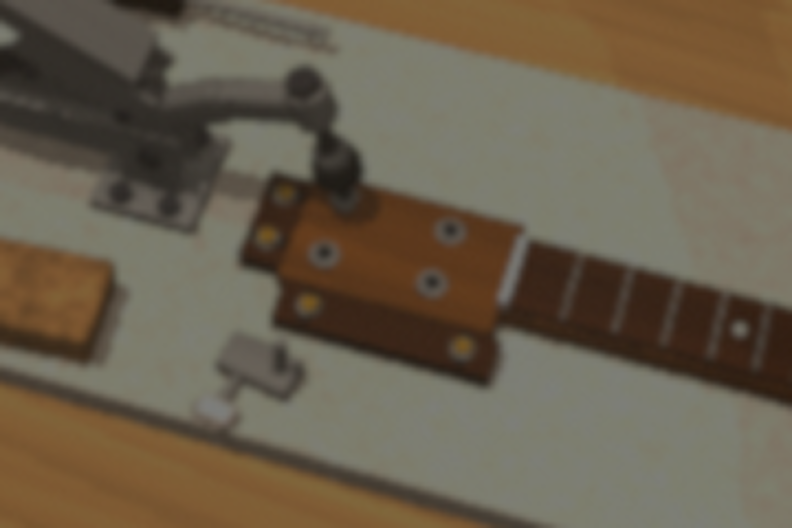

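View pics/w4.png

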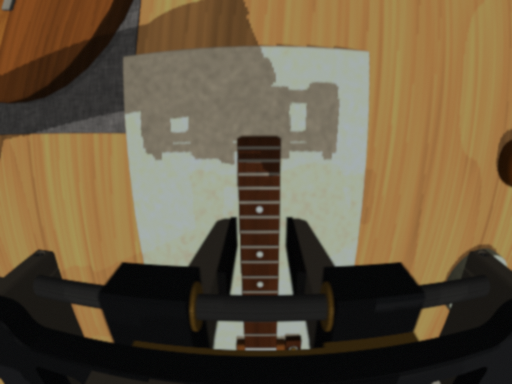

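```bash
python3 -m pendant '[[[0,0,-0.04],[0,0,0],0],[[0,0.01,-0.045],[0,0,0],0],[[-0.002,0.03,-0.03],[0,0,0.005],0],[[-0.002,0.045,-0.01],[0,0,0.005],0],[[-0.002,0.045,0],[0,0,0.005],0]]'; python3 -c "
from h import *
st();plan((.0,-.121,.23))"
```

```text
time_s: 7.4
ee_pos: [0.5081, 0.1739, 0.2508]
tcp_rot: [3.128, 0.081, -0.01]
ft_force: [0.7, 0.1, 0.2]
opening: 0.0009
t 7.4 stn mm [ 10.6 235.9 250.8] yaw -0.018 z [-0.006 -0.013 -1.   ] Fstn [0.67 0.07 0.23] tq [-0.06  0.05  0.01] open 0.0009
left: pos mm [ -4.1 356.8  25.2] turn [ 0.012  0.007 -0.018] rows 8
[[np.float64(-0.001), np.float64(0.045), np.float64(0.003)], [np.float64(0.002), np.float64(0.001), np.float64(-0.002)]]
[[np.float64(-0.001), np.float64(0.045), np.float64(0.003)], [np.float64(0.002), np.float64(0.001), np.float64(-0.002)]]
[[np.float64(-0.001), np.float64(0.045), np.float64(0.003)], [np.float64(0.002), np.float64(0.001), np.float64(-0.002)]]
[[np.float64(-0.001), np.float64(0.045), np.float64(0.003)], [np.float64(0.002), np.float64(0.001), np.float64(-0.002)]]
[[np.float64(-0.001), np.float64(0.045), np.float64(0.003)], [np.float64(0.002), np.float64(0.001), np.float64(-0.002)]]
[[np.float64(-0.001), np.float64(0.045), np.float64(0.003)], [np.float64(0.002), np.float64(0.001), np.float64(-0.002)]]
[[np.float64(-0.001), np.float64(0.045), np.float64(0.003)], [np.float64(0.002), np.float64(0.001), np.float64(-0.002)]]
[[np.float64(-0.001), np.float64(0.045), np.float64(0.003)], [np.float64(0.002), np.float64(0.001), np.float64(-0.002)]]
```

```bash
python3 -m pendant '[[[-0.001,0.045,0.001],[0.002,0,-0.002],0],[[-0.001,0.045,0],[0.002,0,-0.002],0],[[-0.001,0.045,0],[0.002,0,-0.002],0],[[-0.001,0.045,0],[0.002,0,-0.002],0],[[-0.001,0.045,0],[0.002,0,-0.002],0]]';python3 -m pendant '[[[0,0.045,0],[0.002,0,-0.002],0],[[0,0.025,0],[0.002,0,-0.002],0],[[0,0,0],[0,0,0],0],[[0,0,0],[0,0,0],0]]'; python3 -c "
from h import *
st();plan((.0,-.121,.20),n=1)"
```

```text
time_s: 7.9
ee_pos: [0.5115, -0.0679, 0.2518]
tcp_rot: [3.138, 0.083, -0.009]
ft_force: [0.2, 0.5, -0.4]
opening: 0.0004
time_s: 8.3
ee_pos: [0.5093, -0.1539, 0.2512]
tcp_rot: [3.14, 0.056, -0.013]
ft_force: [-0.5, -0.5, 0.6]
opening: 0.0004
t 8.3 stn mm [-11.  -91.2 251.2] yaw -0.0338 z [-0.008 -0.001 -1.   ] Fstn [-0.58 -0.45  0.64] tq [-0.02  0.05  0.07] open 0.0004
left: pos mm [12.4 29.4 51.2] turn [ 0.001  0.008 -0.034] rows 1
[[np.float64(0.012), np.float64(0.029), np.float64(0.051)], [np.float64(0.001), np.float64(0.008), np.float64(-0.034)]]
```

```bash
python3 -m pendant '[[[0.006,0.014,0.02],[0,0.008,-0.034],0],[[0.005,0.013,0.015],[0,0,0],0],[[0,0,0.005],[0,0,0],0],[[0,0,0],[0,0,0],0]]'; python3 -c "
from h import *
st();plan((.0,-.121,.18),n=1);snap('top','t5');crop('t5',220,140,390,265,4.7,'t5c');snap('scene','s5');crop('s5',100,80,330,240,3.4,'s5c')"
```

```text
time_s: 8.7
ee_pos: [0.5213, -0.1759, 0.2094]
tcp_rot: [-3.137, -0.12, 0.001]
ft_force: [0.4, -0.2, -0.0]
opening: 0.0002
t 8.7 stn mm [  -0.5 -114.   209.4] yaw 0.0068 z [-0.001  0.002 -1.   ] Fstn [ 0.36 -0.18 -0.05] tq [-0.07  0.05  0.03] open 0.0002
left: pos mm [ 0.5  7.1 29.4] turn [-0.002  0.001  0.007] rows 1
[[np.float64(0.001), np.float64(0.007), np.float64(0.029)], [np.float64(-0.002), np.float64(0.001), np.float64(0.007)]]
```

View pics/s5c.png

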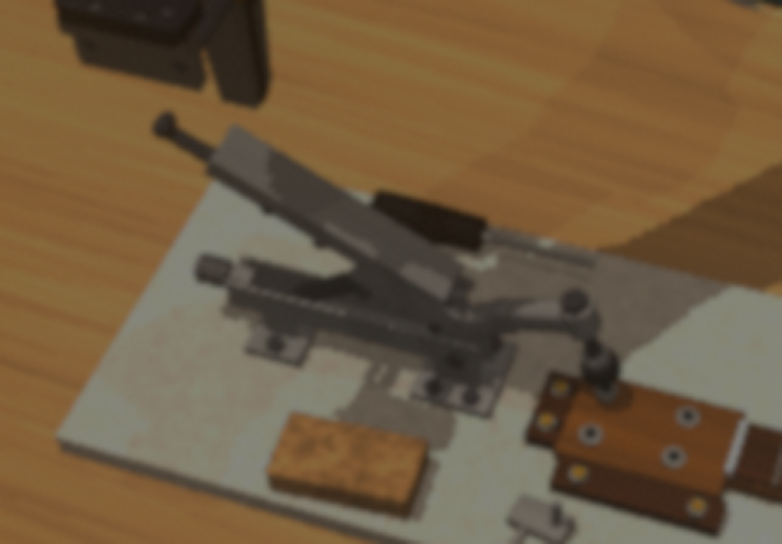

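```bash
python3 -m pendant '[[[0.0005,0.005,0.018],[0,0,0.006],0],[[0,0.001,0.008],[0,0,0],0],[[0,0,0.004],[0,0,0],0]]'; python3 -c "
from h import *
st();plan((.0,-.121,.168),n=1)"
```

```text
time_s: 9.1
ee_pos: [0.5249, -0.1795, 0.1824]
tcp_rot: [-3.137, -0.117, -0.01]
ft_force: [0.4, -0.7, 0.5]
opening: 0.0005
t 9.1 stn mm [   2.8 -117.9  182.4] yaw 0.005 z [ 0.006  0.003 -1.   ] Fstn [ 0.3  -0.74  0.46] tq [-0.08  0.04  0.02] open 0.0005
left: pos mm [-2.9  3.2 14.4] turn [-0.002 -0.006  0.005] rows 1
[[np.float64(-0.003), np.float64(0.003), np.float64(0.014)], [np.float64(-0.002), np.float64(-0.006), np.float64(0.005)]]
```

```bash
python3 -m pendant '[[[-0.003,0.003,0.007],[-0.002,-0.006,0.005],0],[[0,0,0.005],[0,0,0],0]]'; python3 -c "
from h import *
st();plan((.0,-.121,.168),n=1)";python3 -m pendant '[[[0,0,0.004],[0,0,0],0]]'; python3 -c "
from h import *
st()"
```

```text
time_s: 9.3
ee_pos: [0.5227, -0.1825, 0.171]
tcp_rot: [-3.14, -0.111, -0.003]
ft_force: [-1.0, -0.9, 5.2]
opening: 0.0002
t 9.3 stn mm [   0.3 -120.7  171. ] yaw 0.0009 z [ 0.002  0.    -1.   ] Fstn [-1.05 -0.8   5.18] tq [-0.28  0.44 -0.01] open 0.0002
left: pos mm [-0.4  0.3  3. ] turn [-0.    -0.002  0.001] rows 1
[[np.float64(-0.0), np.float64(0.0), np.float64(0.003)], [np.float64(-0.0), np.float64(-0.002), np.float64(0.001)]]
time_s: 9.4
ee_pos: [0.5231, -0.1831, 0.1675]
tcp_rot: [3.139, 0.111, 0.005]
ft_force: [-1.3, -1.2, 5.4]
opening: 0.0004
t 9.4 stn mm [   0.8 -121.3  167.5] yaw 0.0009 z [ 0.003 -0.001 -1.   ] Fstn [-1.37 -1.13  5.41] tq [-0.32  0.28  0.07] open 0.0004
```

```bash
python3 -m pendant '[[[-0.0005,0.002,0.005],[0,0,0],0],[[-0.0005,0.002,0.005],[0,-0.002,0],0]]'; python3 -c "
from h import *
st()";python3 -m pendant '[[[0,0.002,0.005],[0,0,0],0],[[0,0.002,0.005],[0,0,0],0]]'; python3 -c "
from h import *
st()"
```

```text
time_s: 9.6
ee_pos: [0.5234, -0.1872, 0.1586]
tcp_rot: [3.139, 0.111, 0.005]
ft_force: [-0.3, 1.5, 4.4]
opening: 0.0008
t 9.6 stn mm [   0.7 -125.4  158.6] yaw 0.001 z [ 0.003 -0.    -1.   ] Fstn [-0.21  1.5   4.35] tq [ 0.16  0.25 -0.01] open 0.0008
time_s: 9.8
ee_pos: [0.5238, -0.1911, 0.1483]
tcp_rot: [-3.139, -0.111, -0.006]
ft_force: [-1.2, 1.3, 4.5]
opening: 0.0006
t 9.8 stn mm [   0.8 -129.3  148.3] yaw 0.0012 z [ 0.004  0.    -1.   ] Fstn [-1.06  1.41  4.52] tq [ 0.13  0.4  -0.03] open 0.0006
```

```bash
python3 -m pendant '[[[-0.0005,0.0015,0.005],[0,-0.003,0],0],[[-0.0005,0.0015,0.005],[0,0,0],0]]'; python3 -c "
from h import *
st()";python3 -m pendant '[[[0,0.0012,0.004],[0,0,0],0]]'; python3 -c "
from h import *
st()";python3 -m pendant '[[[0,0.001,0.004],[0,0,0],0]]'; python3 -c "
from h import *
st()"
```

```text
time_s: 10.0
ee_pos: [0.524, -0.1947, 0.1387]
tcp_rot: [-3.139, -0.111, -0.004]
ft_force: [-1.9, 2.0, 10.2]
opening: 0.0002
t 10.0 stn mm [   0.8 -132.9  138.7] yaw 0.0012 z [ 0.002  0.    -1.   ] Fstn [-1.72  2.14 10.22] tq [0.35 0.52 0.06] open 0.0002
time_s: 10.1
ee_pos: [0.5242, -0.1958, 0.1349]
tcp_rot: [-3.139, -0.111, -0.004]
ft_force: [-4.3, 2.5, 11.6]
opening: 0.0005
t 10.1 stn mm [   0.9 -134.1  134.9] yaw 0.0012 z [ 0.002  0.001 -1.   ] Fstn [-4.11  2.82 11.56] tq [ 0.43  0.94 -0.02] open 0.0005
time_s: 10.2
ee_pos: [0.5242, -0.1968, 0.1312]
tcp_rot: [-3.138, -0.111, -0.004]
ft_force: [-3.8, 1.6, 10.1]
opening: 0.0005
t 10.2 stn mm [   0.9 -135.1  131.2] yaw 0.0011 z [ 0.002  0.002 -1.   ] Fstn [-3.66  1.83 10.14] tq [ 0.33  0.89 -0.05] open 0.0005
```

```bash
python3 -m pendant '[[[0,0.001,0.004],[0,-0.001,0],0]]'; python3 -c "
from h import *
st()";python3 -m pendant '[[[0,0.001,0.004],[0,0,0],0]]'; python3 -c "
from h import *
st()";python3 -m pendant '[[[0,0.001,0.003],[0,0,0],0]]'; python3 -c "
from h import *
st()";python3 -m pendant '[[[0,0.0005,0.003],[0,0,0],0]]'; python3 -c "
from h import *
st()"
```

```text
time_s: 10.3
ee_pos: [0.5243, -0.1978, 0.1274]
tcp_rot: [-3.137, -0.111, -0.002]
ft_force: [-2.4, 1.6, 7.3]
opening: 0.0005
t 10.3 stn mm [   0.9 -136.   127.4] yaw 0.0011 z [ 0.001  0.002 -1.   ] Fstn [-2.29  1.77  7.28] tq [ 0.26  0.67 -0.02] open 0.0005
time_s: 10.4
ee_pos: [0.5243, -0.1988, 0.1234]
tcp_rot: [-3.137, -0.111, -0.002]
ft_force: [-1.9, 0.7, 6.8]
opening: 0.0005
t 10.4 stn mm [   0.8 -137.   123.4] yaw 0.001 z [ 0.001  0.003 -1.   ] Fstn [-1.87  0.82  6.82] tq [0.27 0.56 0.  ] open 0.0005
time_s: 10.5
ee_pos: [0.5243, -0.1995, 0.1201]
tcp_rot: [-3.136, -0.111, -0.001]
ft_force: [-1.4, 2.0, 4.3]
opening: 0.0004
t 10.5 stn mm [   0.8 -137.7  120.1] yaw 0.001 z [ 0.001  0.004 -1.   ] Fstn [-1.23  2.07  4.34] tq [ 0.35  0.39 -0.02] open 0.0004
time_s: 10.6
ee_pos: [0.5243, -0.2001, 0.1168]
tcp_rot: [-3.136, -0.111, -0.001]
ft_force: [-0.5, 0.7, 3.0]
opening: 0.0001
t 10.6 stn mm [   0.8 -138.3  116.8] yaw 0.001 z [ 0.001  0.004 -1.   ] Fstn [-0.41  0.71  3.04] tq [-0.07  0.29 -0.03] open 0.0001
```

```bash
python3 -m pendant '[[[0,0.0003,0.003],[0,0,0],0]]'; python3 -c "
from h import *
st()";python3 -m pendant '[[[0,0.0003,0.002],[0,0,0],0]]'; python3 -c "
from h import *
st()";python3 -m pendant '[[[0,0,0.002],[0,0,0],0]]'; python3 -c "
from h import *
st()"
```

```text
time_s: 10.7
ee_pos: [0.5244, -0.2008, 0.1134]
tcp_rot: [-3.136, -0.11, -0.001]
ft_force: [-0.6, -0.6, 1.3]
opening: 0.0006
t 10.7 stn mm [   0.7 -139.   113.4] yaw 0.0008 z [ 0.001  0.003 -1.   ] Fstn [-0.66 -0.56  1.31] tq [-0.21  0.19  0.03] open 0.0006
time_s: 10.8
ee_pos: [0.5243, -0.2012, 0.1108]
tcp_rot: [-3.137, -0.11, -0.001]
ft_force: [-0.1, -0.1, 0.6]
opening: 0.0001
t 10.8 stn mm [   0.7 -139.5  110.8] yaw 0.0007 z [ 0.     0.003 -1.   ] Fstn [-0.12 -0.12  0.63] tq [-0.07  0.1  -0.03] open 0.0001
time_s: 10.9
ee_pos: [0.5243, -0.2015, 0.1082]
tcp_rot: [-3.137, -0.11, -0.001]
ft_force: [0.6, 0.1, 0.0]
opening: 0.0003
t 10.9 stn mm [   0.7 -139.7  108.2] yaw 0.0005 z [ 0.     0.002 -1.   ] Fstn [0.58 0.09 0.02] tq [-0.11  0.04 -0.01] open 0.0003
```

```bash
python3 -m pendant '[[[0,0,0.002],[0,0,0],0]]'; python3 -c "
from h import *
st()";python3 -m pendant '[[[0,0,0.0015],[0,0,0],0]]'; python3 -c "
from h import *
st()"
```

```text
time_s: 11.0
ee_pos: [0.5241, -0.2014, 0.1057]
tcp_rot: [-3.137, -0.11, 0.0]
ft_force: [-1.1, 0.1, -0.0]
opening: 0.0004
t 11.0 stn mm [   0.4 -139.6  105.7] yaw 0.0004 z [-0.     0.002 -1.   ] Fstn [-1.13  0.17 -0.03] tq [-0.03  0.07  0.  ] open 0.0004
time_s: 11.1
ee_pos: [0.5239, -0.2013, 0.1037]
tcp_rot: [-3.137, -0.11, 0.001]
ft_force: [0.7, -0.7, -0.6]
opening: 0.0004
t 11.1 stn mm [   0.2 -139.5  103.7] yaw 0.0005 z [-0.001  0.002 -1.   ] Fstn [ 0.69 -0.75 -0.57] tq [-0.11  0.06  0.02] open 0.0004
```

```bash
python3 -m pendant '[[[0,0,0.0015],[0,0,0],0]]'; python3 -c "
from h import *
st()";python3 -m pendant '[[[0,0,0.0015],[0,0,0],0]]'; python3 -c "
from h import *
st();snap('scene','s6');crop('s6',100,80,330,240,3.4,'s6c')"
```

```text
time_s: 11.2
ee_pos: [0.5238, -0.2012, 0.1019]
tcp_rot: [-3.137, -0.11, 0.002]
ft_force: [0.3, 0.8, -1.0]
opening: 0.0004
t 11.2 stn mm [ 1.000e-01 -1.394e+02  1.019e+02] yaw 0.0007 z [-0.001  0.003 -1.   ] Fstn [ 0.38  0.74 -1.02] tq [-0.05  0.03  0.02] open 0.0004
time_s: 11.3
ee_pos: [0.5237, -0.2012, 0.1001]
tcp_rot: [-3.137, -0.11, 0.002]
ft_force: [0.8, -1.0, 0.3]
opening: 0.0007
t 11.3 stn mm [   0.  -139.4  100.1] yaw 0.0005 z [-0.001  0.003 -1.   ] Fstn [ 0.75 -1.03  0.34] tq [-0.06  0.02  0.04] open 0.0007
```

View pics/s6c.png

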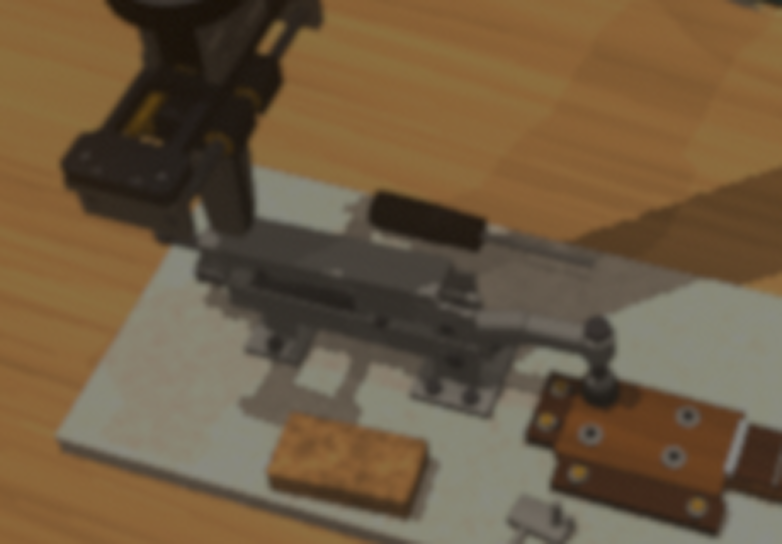

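The image shows the handle nearly level with the pad on the bushing (about 600,385). I'm creeping on to feel the stop.

```bash
python3 -m pendant '[[[0,0,0.0015],[0,0,0],0]]'; python3 -c "
from h import *
st()";python3 -m pendant '[[[0,0,0.0015],[0,0,0],0]]'; python3 -c "
from h import *
st()";python3 -m pendant '[[[0,0,0.0015],[0,0,0],0]]'; python3 -c "
from h import *
st()
im,d,K,T=load('s6'); v,u=np.mgrid[:384,:512]
r=np.stack([(u-K[0,2])/K[0,0],-(v-K[1,2])/K[1,1],-np.ones_like(u,float)],-1)*d[...,None]
P=r.reshape(-1,3)@T[:3,:3].T+T[:3,3]
S=np.array([w2s(p) for p in P[d.ravel()>0]])
for y in range(-200,100,10):
  m=(abs(S[:,0])<.016)&(abs(S[:,1]-y/1e3)<.005); print(y,np.round(np.percentile(S[m,2],[50,80,95]),3) if m.any() else None,end=' ')
"
```

```text
time_s: 11.45
ee_pos: [0.5237, -0.2013, 0.0986]
tcp_rot: [-3.137, -0.11, 0.002]
ft_force: [-1.3, -0.5, 7.9]
opening: 0.0004
t 11.45 stn mm [ 1.000e-01 -1.394e+02  9.860e+01] yaw 0.0007 z [-0.001  0.002 -1.   ] Fstn [-1.3  -0.37  7.88] tq [-0.1   0.32 -0.02] open 0.0004
time_s: 11.55
ee_pos: [0.5238, -0.2014, 0.0979]
tcp_rot: [-3.137, -0.11, 0.001]
ft_force: [-3.9, 1.4, 12.6]
opening: 0.0004
t 11.55 stn mm [   0.2 -139.6   97.9] yaw 0.0007 z [-0.001  0.003 -1.   ] Fstn [-3.79  1.65 12.61] tq [0.35 1.01 0.02] open 0.0004
time_s: 11.65
ee_pos: [0.5239, -0.2014, 0.0977]
tcp_rot: [-3.136, -0.11, 0.001]
ft_force: [-4.0, 1.5, 15.0]
opening: 0.0006
t 11.65 stn mm [   0.2 -139.6   97.7] yaw 0.0007 z [-0.001  0.004 -1.   ] Fstn [-3.88  1.8  15.02] tq [0.54 1.26 0.03] open 0.0006
-200 [0.017 0.018 0.019] -190 [0.017 0.02  0.362] -180 [0.018 0.083 0.411] -170 [0.018 0.075 0.079] -160 [0.05  0.06  0.238] -150 [0.108 0.241 0.249] -140 [0.115 0.242 0.251] -130 [0.125 0.153 0.244] -120 [0.224 0.246 0.255] -110 [0.287 0.347 0.37 ] -100 [0.32  0.357 0.381] -90 [0.401 0.418 0.428] -80 [0.101 0.419 0.424] -70 [0.065 0.101 0.102] -60 [0.099 0.101 0.103] -50 [0.101 0.103 0.104] -40 [0.101 0.103 0.104] -30 [0.101 0.104 0.105] -20 [0.103 0.104 0.105] -10 [0.096 0.104 0.105] 0 [0.083 0.09  0.096] 10 [0.07  0.083 0.088] 20 [0.025 0.076 0.08 ] 30 [0.02  0.081 0.084] 40 [0.018 0.084 0.086] 50 [0.073 0.085 0.087] 60 [0.032 0.086 0.088] 70 [0.076 0.087 0.088] 80 [0.08  0.095 0.097] 90 [0.071 0.09  0.097]
```

```bash
python3 -m pendant '[[[0,0,-0.01],[0,0,0],0],[[0,0.005,-0.03],[0,0,0],0.3],[[0,0.012,-0.03],[0,0,0],0.5],[[0,0.02,0],[0,0,0],0.6],[[0,0,0],[0,0,0],0.6]]'; python3 -c "
from h import *
st();snap('scene','s7');crop('s7',100,80,330,240,3.4,'s7c');snap('wrist','w7');snap('top','t7')"
```

```text
time_s: 12.15
ee_pos: [0.527, -0.2392, 0.1716]
tcp_rot: [-3.136, -0.112, -0.001]
ft_force: [-0.6, 0.2, -0.2]
opening: 0.0304
t 12.15 stn mm [   0.7 -177.5  171.6] yaw 0.0019 z [ 0.     0.004 -1.   ] Fstn [-0.55  0.26 -0.17] tq [-0.04  0.08 -0.01] open 0.0304
```

View pics/s7c.png

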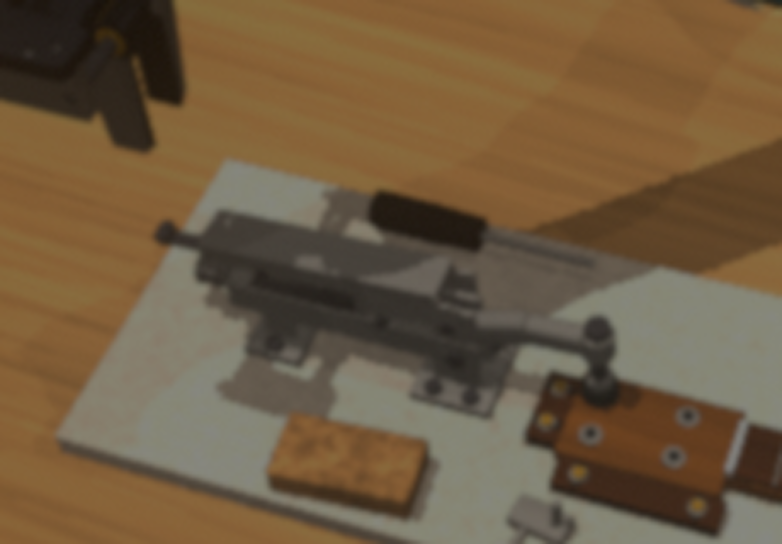

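View pics/w7.png

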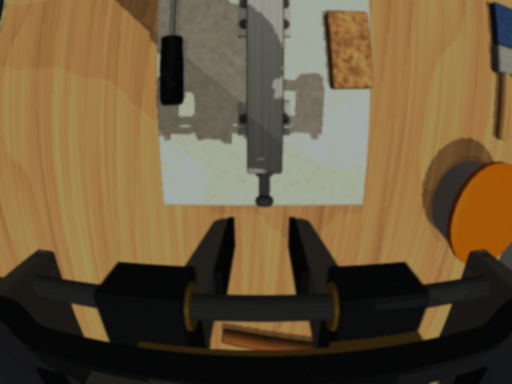

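```bash
python3 - <<'E'
from h import *
for z in (None,.081,.078): print(w2s(pt('s7',149.1,148.2,z)))
crop('t7',330,170,400,230,10,'t7c')
im,d,K,T=load('w7')
u,v=264,200; dx,dy=u-K[0,2],v-K[1,2]; r=np.hypot(dx,dy); th=r/K[0,0]
ray=np.array([np.sin(th)*dx/r,-np.sin(th)*dy/r,-np.cos(th)])
D=d[v,u]; P=T[:3,:3]@(ray*D/np.cos(th))+T[:3,3]; print('wrist',w2s(P),D)
E
```

```text
[ 0.00620247 -0.18276865  0.08145729]
[ 0.00586292 -0.18302989  0.081     ]
[ 0.00363533 -0.18474369  0.078     ]
wrist [ 0.00310116 -0.18337134  0.08536358] 0.27116102
```

View pics/t7c.png

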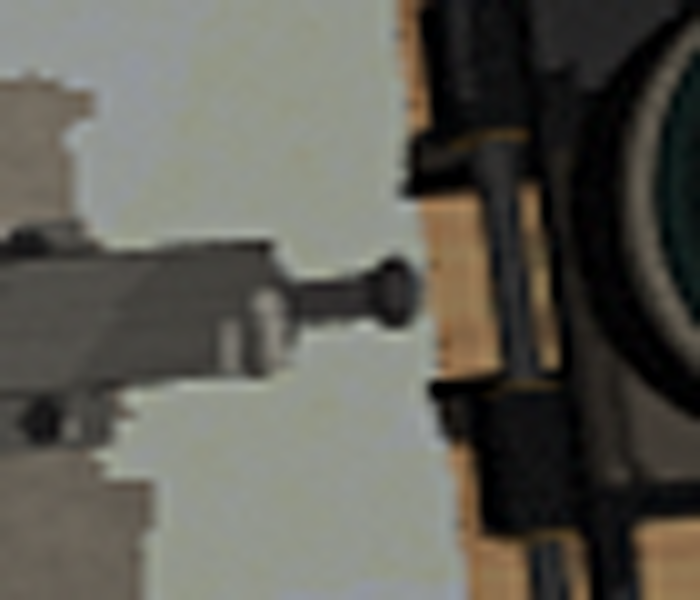

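```bash
python3 -c "
from h import *
print(w2s(pt('t7',370,199,.08)))
st();plan((.002,-.187,.063),step=.03)"; python3 -m pendant '[[[0.001,0.003,0.025],[0,0,0],0.55],[[0,0.003,0.03],[-0.002,0,0.001],0.55],[[0,0,0],[0,0,0],0.55]]'; python3 -c "
from h import *
st();plan((.002,-.187,.063),n=1)
snap('wrist','w8')"
```

```text
[ 0.00153551 -0.18886892  0.08      ]
t 12.3 stn mm [   0.8 -174.   170.1] yaw 0.0054 z [-0.002  0.006 -1.   ] Fstn [ 0.1  -0.48  0.17] tq [-0.05  0.07  0.04] open 0.0423
left: pos mm [  1.3  13.7 107. ] turn [-0.007  0.002  0.005] rows 4
[[np.float64(0.0), np.float64(0.003), np.float64(0.027)], [np.float64(-0.002), np.float64(0.0), np.float64(0.001)]]
[[np.float64(0.0), np.float64(0.003), np.float64(0.027)], [np.float64(-0.002), np.float64(0.0), np.float64(0.001)]]
[[np.float64(0.0), np.float64(0.003), np.float64(0.027)], [np.float64(-0.002), np.float64(0.0), np.float64(0.001)]]
[[np.float64(0.0), np.float64(0.003), np.float64(0.027)], [np.float64(-0.002), np.float64(0.0), np.float64(0.001)]]
time_s: 12.6
ee_pos: [0.5284, -0.237, 0.1126]
tcp_rot: [-3.132, -0.122, 0.004]
ft_force: [-1.1, -0.1, 0.3]
opening: 0.0505
t 12.6 stn mm [   2.2 -175.4  112.6] yaw 0.0085 z [-0.003  0.007 -1.   ] Fstn [-1.06 -0.04  0.3 ] tq [-0.07  0.06  0.05] open 0.0505
left: pos mm [-0.2 11.9 49.6] turn [-0.007  0.003  0.008] rows 1
[[np.float64(-0.0), np.float64(0.012), np.float64(0.05)], [np.float64(-0.007), np.float64(0.003), np.float64(0.008)]]
```

View pics/w8.png

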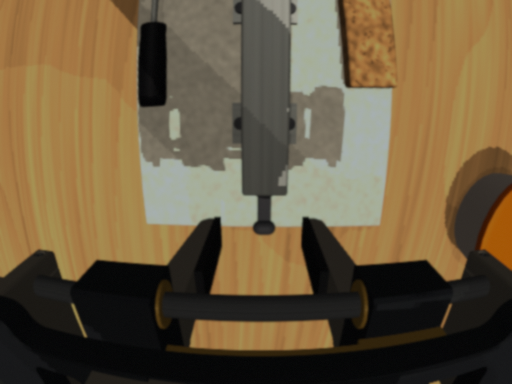

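```bash
python3 -m pendant '[[[0,0.01,0.01],[-0.007,0.003,0.008],0.55],[[0,0.002,0.015],[0,0,0],0.55],[[0,0,0.008],[0,0,0],0.55]]'; python3 -c "
from h import *
st();plan((.002,-.187,.063),n=1)"
```

```text
time_s: 12.95
ee_pos: [0.533, -0.25, 0.0824]
tcp_rot: [3.137, 0.112, 0.013]
ft_force: [-0.3, 0.7, -1.0]
opening: 0.0506
t 12.95 stn mm [   5.9 -188.7   82.4] yaw 0.0015 z [ 0.008 -0.002 -1.   ] Fstn [-0.27  0.75 -0.95] tq [-0.02  0.05  0.02] open 0.0506
left: pos mm [-4.1 -1.8 19.4] turn [ 0.002 -0.008  0.002] rows 1
[[np.float64(-0.004), np.float64(-0.002), np.float64(0.019)], [np.float64(0.002), np.float64(-0.008), np.float64(0.002)]]
```

```bash
python3 -m pendant '[[[-0.003,-0.001,0.01],[0.002,-0.008,0.002],0.55],[[0,0,0.006],[0,0,0],0.55],[[0,0,0],[0,0,0],0.55]]'; python3 -c "
from h import *
st();plan((.002,-.187,.063),n=1)"
```

```text
time_s: 13.25
ee_pos: [0.5291, -0.249, 0.0639]
tcp_rot: [-3.139, -0.108, 0.004]
ft_force: [0.9, -0.2, 0.2]
opening: 0.0504
t 13.25 stn mm [   2.1 -187.4   63.9] yaw -0.0011 z [-0.002  0.    -1.   ] Fstn [ 0.91 -0.25  0.15] tq [-0.1   0.1   0.05] open 0.0504
left: pos mm [-0.1 -0.4  0.9] turn [-0.001  0.002 -0.001] rows 1
[[np.float64(-0.0), np.float64(-0.0), np.float64(0.001)], [np.float64(-0.001), np.float64(0.002), np.float64(-0.001)]]
```

```bash
python3 -m pendant '[[[0,0,0.0005],[0,0.002,0],0.1],[[0,0,0],[0,0,0],0.1],[[0,0,0],[0,0,0],0.1],[[0,0,0],[0,0,0],0.1],[[0,0,0],[0,0,0],0.1]]'; python3 -c "
from h import *
st();snap('scene','s9');crop('s9',100,80,330,240,3.4,'s9c')"
```

```text
time_s: 13.75
ee_pos: [0.5307, -0.2492, 0.0647]
tcp_rot: [3.139, 0.108, 0.005]
ft_force: [0.8, -1.2, -0.1]
opening: 0.0143
t 13.75 stn mm [   3.7 -187.7   64.7] yaw -0.0008 z [ 0.003 -0.    -1.   ] Fstn [ 0.67 -1.21 -0.07] tq [-0.14 -0.19  0.01] open 0.0143
```

View pics/s9c.png

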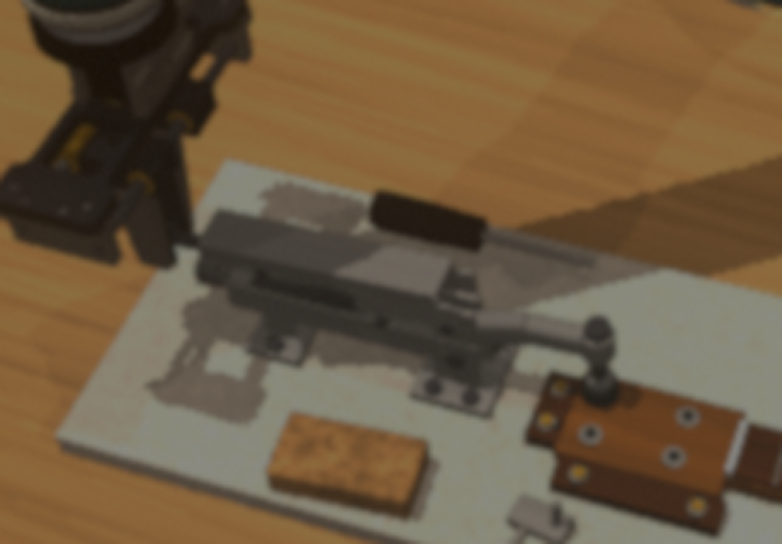

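```bash
python3 -m pendant '[[[0,0,0],[0,0,0],0.1]]'; python3 -c "
from h import *
st();snap('wrist','w9');crop('w9',180,180,340,300,5,'w9c')"
```

```text
time_s: 13.9
ee_pos: [0.5309, -0.2492, 0.0648]
tcp_rot: [3.139, 0.109, 0.006]
ft_force: [-0.1, -0.1, -1.3]
opening: 0.0141
t 13.9 stn mm [   3.9 -187.8   64.8] yaw -0.0004 z [ 0.004 -0.    -1.   ] Fstn [-0.1  -0.05 -1.33] tq [-0.11  0.02  0.02] open 0.0141
```

View pics/w9c.png

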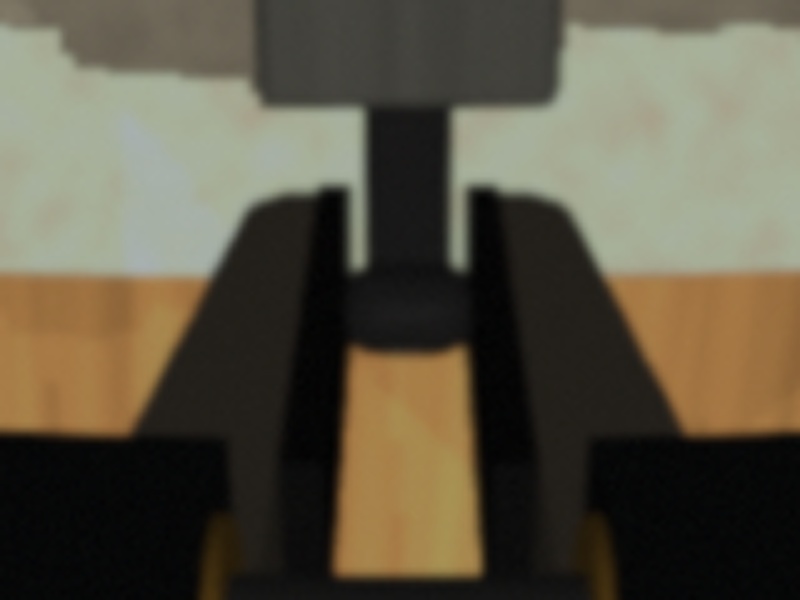

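The roll sits squarely between the pads, so I lift gently.

```bash
python3 -m pendant '[[[0,0,-0.003],[0,-0.003,0],0.1]]'; python3 -c "
from h import *
st()"; python3 -m pendant '[[[0,0,-0.003],[0,0,0],0.1]]'; python3 -c "
from h import *
st()"; python3 -m pendant '[[[0,0,-0.003],[0,0,0],0.1]]'; python3 -c "
from h import *
st()"
```

```text
time_s: 14.05
ee_pos: [0.5307, -0.2493, 0.0676]
tcp_rot: [3.139, 0.108, 0.0]
ft_force: [1.0, -0.7, -1.6]
opening: 0.0144
t 14.05 stn mm [   3.7 -187.9   67.6] yaw -0.0006 z [ 0.    -0.001 -1.   ] Fstn [ 0.98 -0.82 -1.61] tq [-0.26 -0.16 -0.01] open 0.0144
time_s: 14.15
ee_pos: [0.5307, -0.2493, 0.0707]
tcp_rot: [3.139, 0.108, -0.0]
ft_force: [0.6, 0.3, -2.3]
opening: 0.0144
t 14.15 stn mm [   3.7 -187.9   70.7] yaw -0.0006 z [-0.    -0.001 -1.   ] Fstn [ 0.66  0.21 -2.3 ] tq [-0.11 -0.32 -0.04] open 0.0144
time_s: 14.25
ee_pos: [0.5307, -0.2492, 0.0738]
tcp_rot: [3.139, 0.108, -0.001]
ft_force: [1.9, -0.3, -2.3]
opening: 0.0143
t 14.25 stn mm [   3.7 -187.8   73.8] yaw -0.0006 z [-0.    -0.001 -1.   ] Fstn [ 1.83 -0.43 -2.28] tq [-0.13 -0.3  -0.04] open 0.0143
```

```bash
python3 -m pendant '[[[0,0,-0.003],[0,0,0],0.1]]'; python3 -c "
from h import *
st()"; python3 -m pendant '[[[0,0,-0.003],[0,0,0],0.1]]'; python3 -c "
from h import *
st()"; python3 -m pendant '[[[0,0,-0.003],[0,0,0],0.1]]'; python3 -c "
from h import *
st()"
```

```text
time_s: 14.35
ee_pos: [0.5307, -0.2491, 0.077]
tcp_rot: [3.139, 0.109, -0.001]
ft_force: [1.8, -0.1, -1.9]
opening: 0.0144
t 14.35 stn mm [   3.7 -187.6   77. ] yaw -0.0005 z [-0.001 -0.001 -1.   ] Fstn [ 1.8  -0.18 -1.92] tq [-0.11 -0.29 -0.01] open 0.0144
time_s: 14.45
ee_pos: [0.5307, -0.2488, 0.0802]
tcp_rot: [3.139, 0.109, -0.001]
ft_force: [1.6, 1.2, -1.5]
opening: 0.014
t 14.45 stn mm [   3.7 -187.3   80.2] yaw -0.0004 z [-0.001 -0.    -1.   ] Fstn [ 1.7   1.08 -1.51] tq [ 0.16 -0.28  0.01] open 0.014
time_s: 14.55
ee_pos: [0.5306, -0.2482, 0.0836]
tcp_rot: [-3.139, -0.109, 0.001]
ft_force: [0.6, 1.2, 0.9]
opening: 0.0144
t 14.55 stn mm [   3.7 -186.8   83.6] yaw -0.0001 z [-0.001  0.    -1.   ] Fstn [0.69 1.2  0.86] tq [ 0.27 -0.1  -0.01] open 0.0144
```

```bash
python3 -c "
from h import *
st();snap('scene','s10');crop('s10',100,80,330,240,3.4,'s10c')"
```

```text
t 14.55 stn mm [   3.7 -186.8   83.6] yaw -0.0001 z [-0.001  0.    -1.   ] Fstn [0.69 1.2  0.86] tq [ 0.27 -0.1  -0.01] open 0.0144
```

View pics/s10c.png

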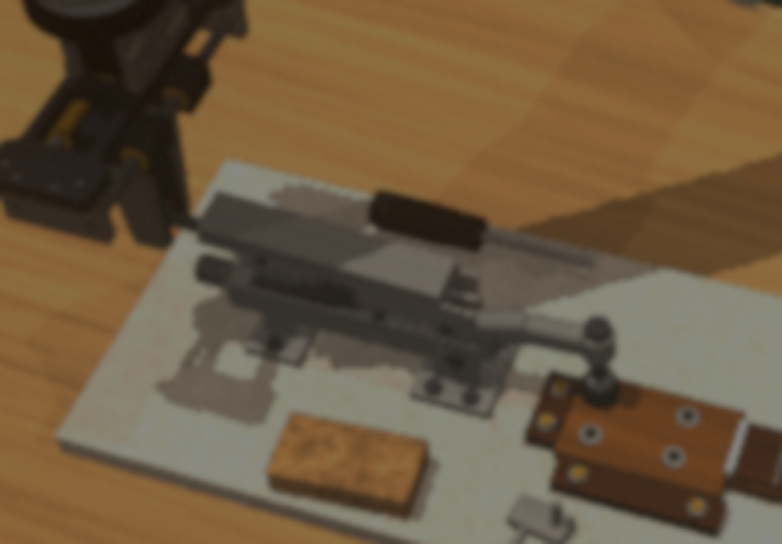

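```bash
python3 -m pendant '[[[0,-0.0005,-0.006],[0,0,0],0.1],[[0,-0.0005,-0.008],[0,0,0],0.1]]'; python3 -c "
from h import *
st()"; python3 -m pendant '[[[0,-0.001,-0.01],[0,0,0],0.1],[[0,-0.0015,-0.01],[0,0,0],0.1]]'; python3 -c "
from h import *
st()"
```

```text
time_s: 14.8
ee_pos: [0.5306, -0.2465, 0.0989]
tcp_rot: [-3.138, -0.11, 0.002]
ft_force: [0.1, 3.4, 2.2]
opening: 0.0143
t 14.8 stn mm [   3.8 -185.1   98.9] yaw 0.0002 z [-0.001  0.002 -1.   ] Fstn [0.29 3.43 2.2 ] tq [ 0.61 -0.06  0.07] open 0.0143
time_s: 15.0
ee_pos: [0.5303, -0.2428, 0.1205]
tcp_rot: [-3.136, -0.11, 0.003]
ft_force: [1.1, 2.2, -0.9]
opening: 0.0142
t 15.0 stn mm [   3.7 -181.4  120.5] yaw 0.0006 z [-0.002  0.004 -1.   ] Fstn [ 1.22  2.15 -0.94] tq [ 0.41 -0.16 -0.03] open 0.0142
```

```bash
python3 -m pendant '[[[0,-0.002,-0.01],[0,0,0],0.1],[[0,-0.0025,-0.008],[0,0,0],0.1]]'; python3 -c "
from h import *
st()"; python3 -m pendant '[[[0,-0.0025,-0.007],[0,0,0],0.1]]'; python3 -c "
from h import *
st()
snap('scene','s11');crop('s11',100,80,330,240,3.4,'s11c')"
```

```text
time_s: 15.2
ee_pos: [0.53, -0.2381, 0.1406]
tcp_rot: [-3.136, -0.11, 0.002]
ft_force: [0.6, 0.9, -1.1]
opening: 0.0141
t 15.2 stn mm [   3.8 -176.7  140.6] yaw 0.0005 z [-0.001  0.003 -1.   ] Fstn [ 0.69  0.82 -1.14] tq [ 0.07 -0.13 -0.08] open 0.0141
time_s: 15.3
ee_pos: [0.5298, -0.2357, 0.1485]
tcp_rot: [-3.137, -0.11, 0.001]
ft_force: [1.0, 2.0, -0.5]
opening: 0.0142
t 15.3 stn mm [   3.7 -174.2  148.5] yaw 0.0004 z [-0.001  0.003 -1.   ] Fstn [ 1.1   1.92 -0.48] tq [ 0.22 -0.07 -0.01] open 0.0142
```

View pics/s11c.png

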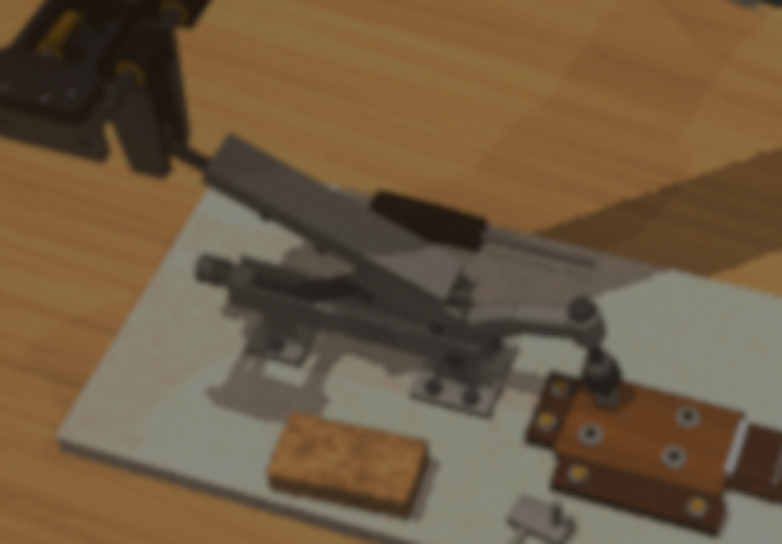

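```bash
python3 -m pendant '[[[0,-0.002,-0.006],[0,0,0],0.1],[[0,-0.001,-0.003],[0,0,0],0.1]]'; python3 -c "
from h import *
st()"; python3 -m pendant '[[[0,0,0],[0,0,0],0.5],[[0,0,0],[0,0,0],0.5],[[0,0,0],[0,0,0],0.5]]'; python3 -c "
from h import *
st()"
```

```text
time_s: 15.55
ee_pos: [0.5295, -0.2318, 0.1589]
tcp_rot: [-3.136, -0.111, 0.001]
ft_force: [0.4, 1.6, -2.7]
opening: 0.0144
t 15.55 stn mm [   3.7 -170.3  158.9] yaw 0.0008 z [-0.001  0.004 -1.   ] Fstn [ 0.53  1.54 -2.71] tq [ 0.27 -0.15  0.01] open 0.0144
time_s: 15.85
ee_pos: [0.5292, -0.2335, 0.1592]
tcp_rot: [-3.138, -0.109, 0.001]
ft_force: [-0.3, -0.2, 0.6]
opening: 0.0361
t 15.85 stn mm [   3.3 -171.9  159.2] yaw -0.0002 z [-0.     0.001 -1.   ] Fstn [-0.36 -0.22  0.56] tq [-0.09  0.1   0.01] open 0.0361
```

Now retreat straight up and back, then move towards the neck for a close look at the bushing.

```bash
python3 -m pendant '[[[0,0.003,-0.02],[0,0,0],0.6],[[0,0.01,-0.035],[0,0,0],0.6],[[0,0,-0.04],[0,0,0],0.6],[[0,-0.01,-0.03],[0,0,0],0.6],[[0,0,0],[0,0,0],0.6]]'; python3 -c "
from h import *
st()
snap('scene','s12');crop('s12',140,90,320,210,4.4,'s12c');snap('top','t12');crop('t12',220,160,290,230,10,'t12c')"
```

```text
time_s: 16.35
ee_pos: [0.5278, -0.2398, 0.2864]
tcp_rot: [3.139, 0.102, -0.01]
ft_force: [0.5, 0.1, -1.1]
opening: 0.0551
t 16.35 stn mm [   1.4 -178.1  286.4] yaw -0.0048 z [-0.006 -0.001 -1.   ] Fstn [ 0.5   0.11 -1.14] tq [-0.12 -0.02  0.01] open 0.0551
```

View pics/s12c.png

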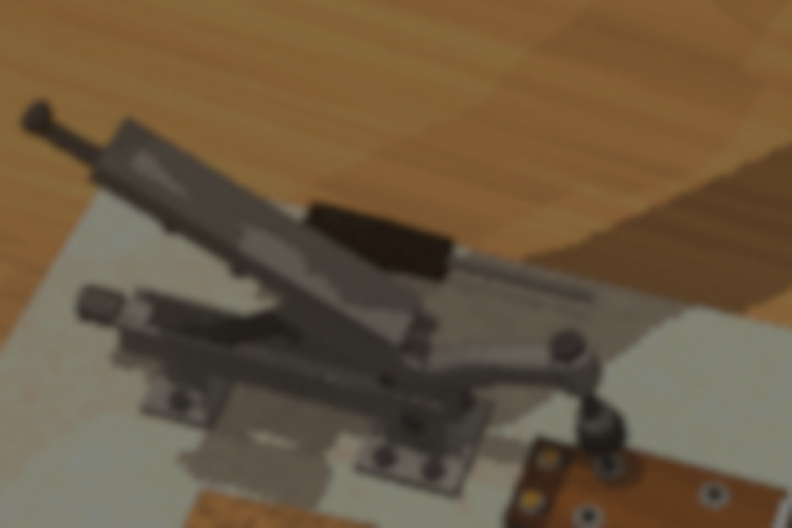

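View pics/t12c.png

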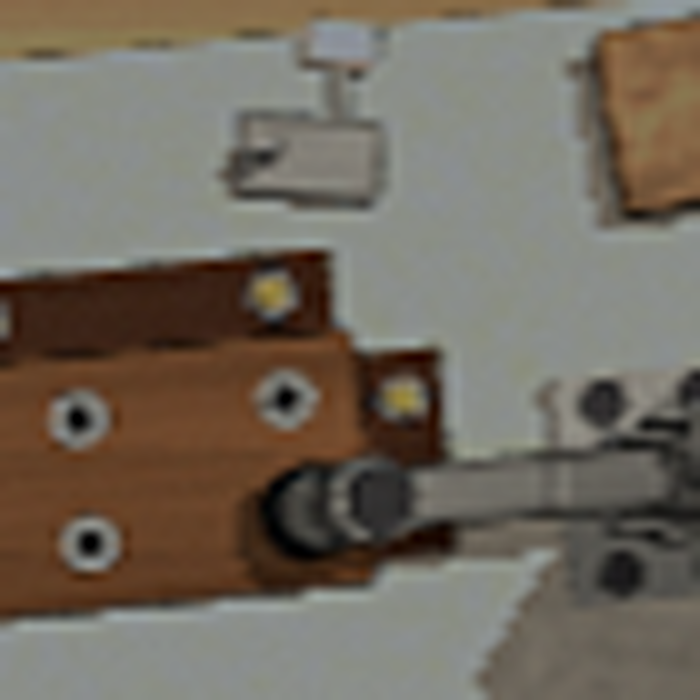

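```bash
python3 - <<'E'
from h import *
a=[cv2.resize(load(f)[0][160:225,245:310],None,fx=6,fy=6,interpolation=cv2.INTER_CUBIC) for f in('s5','s12')]
a=[cv2.convertScaleAbs(x,alpha=2.2) for x in a]
cv2.imwrite('pics/cmp.png',np.hstack(a))
for f in('s5','s12'):
    im,d,K,T=load(f)
    print(f)
    for v in range(188,206,2): print([round(pt(f,u,v)[2]*1e3) for u in range(268,290,2)])
E
```

```text
s5
[17, 60, 67, 70, 68, 65, 65, 18, 17, 15, 810]
[14, 17, 63, 66, 67, 62, 63, 17, 15, 15, 17]
[26, 30, 59, 60, 62, 60, 58, 30, 15, 18, 16]
[27, 30, 29, 33, 55, 36, 37, 29, 32, 30, 30]
[26, 30, 34, 30, 39, 35, 40, 32, 31, 31, 32]
[31, 31, 32, 32, 32, 32, 29, 31, 31, 32, 32]
[34, 30, 31, 32, 30, 29, 30, 31, 29, 31, 31]
[29, 33, 32, 31, 32, 29, 30, 32, 32, 30, 34]
[33, 31, 33, 32, 33, 30, 29, 31, 29, 31, 31]
s12
[17, 60, 67, 69, 68, 64, 67, 16, 16, 17, 14]
[17, 15, 61, 63, 66, 64, 62, 14, 14, 16, 17]
[27, 29, 56, 63, 61, 60, 58, 31, 15, 17, 18]
[28, 30, 32, 33, 54, 32, 29, 27, 30, 31, 29]
[29, 29, 30, 31, 30, 34, 33, 29, 30, 30, 32]
[30, 28, 30, 32, 34, 33, 30, 32, 31, 32, 29]
[30, 31, 30, 31, 28, 30, 31, 31, 32, 29, 32]
[31, 31, 31, 32, 32, 30, 30, 30, 32, 32, 29]
[31, 31, 29, 31, 32, 31, 31, 29, 33, 31, 28]
```

View pics/cmp.png

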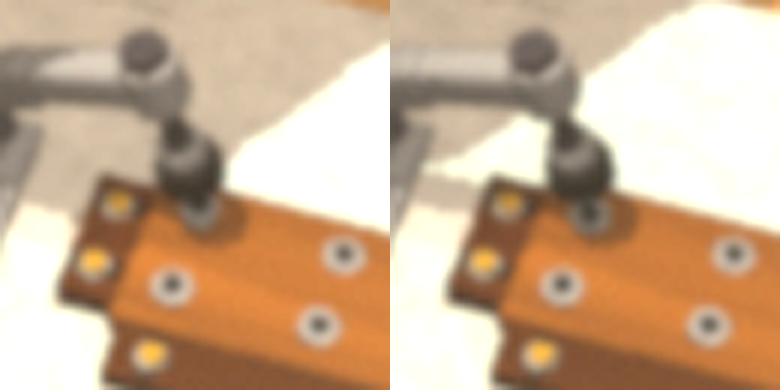

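```bash
python3 -m pendant '[[[0,0,0],[0,0,0],0.6],[[0,0,0],[0,0,0],0.6]]'; python3 -c "
from h import *
st(); snap('top','t13'); a,b=load('t12')[0],load('t13')[0]
print(close_job())"
```

```text
time_s: 16.65
ee_pos: [0.5244, -0.2396, 0.2801]
tcp_rot: [-3.139, -0.099, 0.025]
ft_force: [-0.2, 0.3, -0.6]
opening: 0.0551
t 16.65 stn mm [  -1.9 -177.8  280.1] yaw -0.0063 z [-0.016  0.001 -1.   ] Fstn [-0.15  0.31 -0.56] tq [-0.05  0.05  0.  ] open 0.0551
the job is handed in; nothing more can be done
None
```

View pics/t13.png

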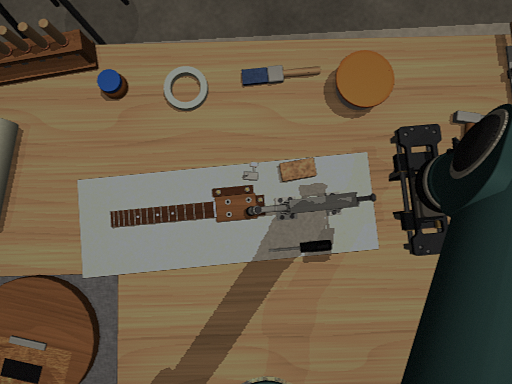

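The bushing is pressed home and the clamp is open again. The job was handed in at about 16.7 s.

- **Seating the neck:** I gripped the neck by its shaft and moved it until the headstock touched the fence, then the tip stop. It rode about 1 mm clear of the board for part of the way. Side forces in x and y stayed at about 6 N or less.
- **Pressing:** The handle peaked at about 12 N, faded to 0 at dead centre, and met a firm stop at 15 N. It stayed down after I let go.
- **Release:** I pinched the release tab with the handle still down and lifted it. I followed the handle up until the clamp was wide open, then let go and backed off.

**Last checks:**
- **Bushing:** it now reads about 33–34 mm above the bench, against about 40 mm before. The other three read about 34 mm.
- **Neck:** the headstock is still against both strips.
- **Clamp:** the release tab is back at its start position in the image, so the clamp is fully open.
- **Other things on the board:** the screwdriver, tuner and sanding block look unmoved.

**What disagreed:**
- The tab lifted with only about 2 N, not the 10 N expected. The handle had stayed locked before that and the clamp opened fully.
- On the first try towards the fence the neck bound against the board at about 6 N sideways and 8 N down. Lifting it about 1 mm freed it.

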